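# Fasten a pump-head cover with a T-driver and clamp the tube bed

### The job

The cover has just been put back on the small peristaltic pump. Take the T-handled driver out of its stand and use its blade to turn both slotted cover screws clockwise until they are fully home at their stops, keeping the fingers off the screws and without leaning hard on them or forcing them. Only when both are home, swing the clamp lever through its quarter turn to its stop, so that the rollers load a cover that is already held; leave the driver standing upright in its stand again and do not disturb the other things on the table.

Things in the scene. Friction and masses are not known exactly. Their poses are not given: they have to be found in the camera images.
- pump: White bench pump, fixed, 230 x 210 x 120 mm. Origin under its middle, -x its front, z up. Front deck slopes 28 deg up away from the front, so the deck's outward normal leans 28 deg from vertical to -x. On it a black pump head with a 92 x 130 mm aluminium cover (top face 24 mm above deck), round window, the two screws; the lever stands right of it. Display and dial on the flat top.
- screw_left (a joint): Turn of the left (nearer) cover screw, rad: 0 loose, grows clockwise seen from outside, stop and fully home at 1.571; starts 0 to 0.5. Stiff to turn (about 0.09 N m), stays where left. The head sinks 3 mm along its axis, evenly, from 0 to home, so keep a light push on the driver. The blade has about 10 degrees of play in the slot and the grip gives a little: turn on until the stop is felt.
- screw_right (a joint): The same for the right (farther) cover screw: 0 loose, 1.571 at its stop, fully home.
- screw_left_slot (a point): Middle of the floor of the left screw's slot. x along the slot, z out along the screw axis (leans 28 deg with the deck); the point turns and sinks with the screw. Steel head 23 mm across; slot 16.6 long, 4.2 wide, 4.5 deep, closed at its ends. Head top is 4.5 mm above this point: 3 mm proud of its steel collar (29 mm across, 8 mm high) when loose, level with it when home.
- screw_right_slot (a point): The same for the right screw, 96 mm to the right of and 56 mm farther up the slope than the left one.
- clamp_lever (a joint): Turn of the grey clamp lever, rad: 0 open (sticks out to the right, along the deck), grows anticlockwise seen from outside, stop at 1.571 (clamped, points up the slope); starts 0 to 0.3. Friction 0.18 N m, stays where left.
- clamp_lever_pivot (a point): On the lever's axis, 18 mm above the deck; z is the axis (deck normal), the arm points along -y of this point, which turns with the lever. Hub 28 mm across, arm 10 mm thick, its top 3 mm above this point. The knob stands up at its end.
- clamp_lever_knob (a point): Middle of the upright black finger knob at the lever's end, 16 mm across, 55 mm from the axis and 17 mm along z above the pivot point; the knob reaches 10 mm above and 12 mm below this point along z (the deck normal).
- tool_stand: Grey plastic tool stand, fixed, 124 x 62 x 45 mm, long along x, origin under its middle. One round hole (18 mm, 36 mm deep) at x = -28 mm holds the driver; at x = +36 mm stands a fixed short black round key, 20 mm thick, top at 77 mm.
- tool_stand_hole (a point): Middle of the mouth of the driver's hole, at the stand's top face, z up.
- driver: Loose T-handled slot driver, about 0.12 kg. Origin at the middle of the blade's edge; z up the shaft to the handle, x along blade and handle bar. Blade 14 mm wide, 1.6 mm thick at the edge, 2.8 at 7 mm up; shaft 10 mm; collar 26 mm across, underside at z = 33 mm, rests on the stand; black handle bar 60 (x) x 14 (y) x 20 mm centred at z = 88 mm. Stands with the edge 33 mm below the stand's top.
- timer: White bench timer, 66 x 66 x 44 mm, in front of the pump; leave it alone. Origin under its middle.
- reagent_bottle: Amber bottle with dark cap, 46 mm across, 98 mm high; leave it alone. Origin under its middle.
- marker: Marker lying on the table, 124 mm long, 13 mm thick; leave it alone.
- pen: Pen lying on the table, 134 mm long, 9 mm thick; leave it alone.

How it is judged (in metres and radians):
On the way, in this order (a step that is already met when the one before it is completed fails the run):
1. both cover screws are fully home (value of joint each of screw_left, screw_right above 1.5 rad), for 0.2 s.
2. the clamp lever is at its stop (value of joint clamp_lever above 1.5 rad), for 0.2 s.
At the end, for the whole second after the job is handed in: Both screws within about 4 degrees of their stops (joints above 1.5 rad), the lever above 1.5 rad, the driver released and still, upright within 6 degrees, its tip within 6 mm of the hole's axis and at least 28 mm below the stand's top (all of step 1 and value of joint clamp_lever above 1.5 rad and horizontal distance between driver and tool_stand_hole below 0.006 m and z of driver in the frame of tool_stand_hole below -0.028 m and angle between driver's own z axis and vertical below 0.1 rad and linear speed of driver below 0.02 m/s); the robot touches nothing.
It fails at once if a screw is touched with the fingers (contact force between the fingers and screw_left above 0.5 N or contact force between the fingers and screw_right above 0.5 N).
It fails at once if the driver is leaned on hard (more than 80 N on a screw) (contact force between driver and screw_left above 80 N or contact force between driver and screw_right above 80 N).
It fails at once if the timer, bottle, marker or pen is moved by more than 3 cm (distance of any of timer, reagent_bottle, marker, pen from where it was at the start of the episode above 0.03 m).
It also fails if it takes over 72 s, if anything falls off the work surface, if the arm or the gripper's body presses on something with over 40 N, if the wrist force passes 120 N, or if a joint passes its speed limit or range.

### The arm

A 6-joint arm with a two-finger parallel gripper is mounted at the origin on a cart in front of the work surface, level with it; the furniture and walls round the work are solid. World frame = base frame: x ahead of the robot, y to its left, z up, the work surface at z = 0. Lengths are in mm, angles in rad, forces in N, time in s.
With the tool pointing down it reaches from about 300 to 875 mm from the base axis. Payload 6.4 kg.
Tool frame: the origin (TCP) lies on the centre line of the jaws, within the pads' length; the fingertips stand 25 mm ahead of it and the grasp point (between the pads) lies 6 mm ahead of it; z points along the fingers, y is the line along which they close (so a half turn about z gives the same grasp; the last joint's range is limited). The gripper opens to 85 mm and grips with 20 to 120 N. Pads are 22 mm wide; open, the fingers measure 114 mm over their backs; the gripper's body (76 mm by 85 mm) begins 54 mm behind the grasp point. The pads swing forward as they close: fully open they stand 13 mm farther back than shut.
Start: joints at [-0.206, 0.181, 1.607, -0, 1.354, -0.206], TCP at [575.014, 0.015, 256.288] pointing down, gripper open.
Joint ranges: [-2.99, 2.99], [-0.89, 2.07], [0.3, 2.58], [-1.14, 4.28], [0, 2.63], [-3.12, 3.12]. Speed limits (rad/s): [2.57, 2.57, 3.01, 3.14, 3.14, 3.14].

### API

Orientations are given as a rotation vector (axis times angle).
In Python, from rig import bot gives the robot as it stands.
- The arm moves only by the tool move_arm, never from a script. Its arguments are lists of equal length, an entry for each row: "linear": the shift along the world's x, y, z as a fraction of full scale, a list of three; "turn": the turn about the world's z as a fraction of full scale; "jaw": the opening, from -1 (shut) to 1 (fully open). A call has 1 to 5 rows; each row is the pose to reach, as a shift and turn from the pose commanded when the call began, turning the shorter way round; what a row does not reach only later rows make up. Full scale, the value 1, is 75 cm for a shift and 180 degrees for a turn. A row lasts 1/10 s, in which the tool goes at most 50 mm and 8.59 degrees, less where a joint would pass 70% of its speed; a pose out of reach is approached as far as the arm can. A call with a number of a shift or a turn outside -1 to 1 is refused whole. A call with a gripper value outside its range is refused whole. The fingers move at their own pace and stop on an object; the grip force is fixed at half the most. Time passes only in rows, so rows that repeat a pose let the fingers close. It gives the time, the measured TCP pose, the force, the opening and the grip force at its end, in the units of the state.
- bot.read_state(): the state, without advancing time (a new reading comes with each control period).
- bot.snapshot(name): name is "scene" or "side" or "wrist"; returns the picture (400x640x3 uint8, red, green, blue); there is no depth.
- bot.get_calibration(name): a dict with "vertical_fov" (degrees; the focal length in pixels is half the picture's height over the tangent of half this angle, whatever the lens; pixels are square), "cx", "cy" (the principal point, pixels), "camera_from_world" (4x4, takes a point from world to camera coordinates). Camera axes: x right, y down, z forward; pixel columns grow to the right and rows downward; lengths in mm; the calibration is good to about 2 mm. A picture is of the moment at which its call begins: read the wrist's pose just before it. get_calibration takes no time and is no camera call; for the wrist camera it gives the pose at the moment of the call.
- bot.close_job(): hands the job in; it is judged then, once.
Trained networks look in the newest picture that a camera, given by its name, has taken for a name from the list of things; names that differ only in an ending like _2 or _b are one class to them, and where a whole thing is asked for, a point or a joint stands for the part that bears it (a point fixed in the world has none). Each returns a list of dicts, best first, with "score" (0 to 1); they miss things now and then, are a little off and sometimes report something else, mostly with a low value. They report only what shows in the picture. A call takes as long as a camera call.
- bot.trace(thing, camera): "region" (400x640 bool, what is visible of it) and "location" ([column, row] in pixels, amid what is visible of it).
The state is a dict: "t": time; "joint_positions": joint angles; "joint_vel": joint speeds; "joint_efforts": joint torques, N m; "ee_pos": TCP position; "tcp_rot": TCP orientation; "wrist_force": force on the tool from outside, world axes, zero at the start; "wrist_torque": the same for the moment, N m; "finger_gap": finger opening in mm; "grasp_force": force on a finger pad.
Only numpy, scipy, OpenCV 4.12 (cv2) and the standard library are available. Lean on these libraries where they do the work, as an engineer would, in place of code of your own. Each camera call takes 0.05 s, during which the arm holds its last target. There are 200 camera calls.

## Working session

There is one attempt and no reset: what is moved stays moved. The work goes in short steps, Python scripts to look and compute and a tool call to move; the robot and the scene stay as the last step left them, time stands still between calls to the robot, and variables do not carry over. Pictures are saved under pics/ and viewed, at most 10 in all, crops included, and the job is handed in when it is done.

Besides the shell and the picture viewer there is one more tool, called after "Emit:" as a command line: name --pt "numbers of a row" for each row, then --argument value for the rest. move_arm: Moves the arm, as the interface text tells. Shift numbers are shares of 75 cm and turn numbers shares of 180 degrees, none past 1 either way. Its arguments: {"type":"object","properties":{"linear":{"type":"array","items":{"type":"array","items":{"type":"number","minimum":-1,"maximum":1}}},"turn":{"type":"array","items":{"type":"number","minimum":-1,"maximum":1}},"jaw":{"type":"array","items":{"type":"number"}}},"required":["linear","turn","jaw"]}

```bash
mkdir -p pics; ls; cat > h.py <<'E'
import numpy as np, cv2
from rig import bot
def cal(n):
    c=bot.get_calibration(n); f=200/np.tan(np.radians(c["vertical_fov"])/2)
    return f,c["cx"],c["cy"],np.array(c["camera_from_world"])
def proj(C,p):
    f,cx,cy,T=C; q=T[:3,:3]@np.asarray(p,float)+T[:3,3]; return np.array([f*q[0]/q[2]+cx,f*q[1]/q[2]+cy])
def ray(C,uv):
    f,cx,cy,T=C; R=T[:3,:3]; d=R.T@np.array([(uv[0]-cx)/f,(uv[1]-cy)/f,1]); return -R.T@T[:3,3],d/np.linalg.norm(d)
def onz(C,uv,z):
    o,d=ray(C,uv); return o+d*(z-o[2])/d[2]
def tri(obs):
    A=np.zeros((3,3));b=np.zeros(3)
    for C,uv in obs:
        o,d=ray(C,uv);P=np.eye(3)-np.outer(d,d);A+=P;b+=P@o
    p=np.linalg.solve(A,b); return p,[np.round(proj(C,p)-uv,1) for C,uv in obs]
def save(n,img): cv2.imwrite(f"pics/{n}.png",cv2.cvtColor(img,cv2.COLOR_RGB2BGR))
E
python3 - <<'E'
from h import *
np.set_printoptions(precision=1,suppress=True)
im={n:bot.snapshot(n) for n in("scene","side","wrist")}
for n in im: save(n+"0",im[n])
C={n:cal(n) for n in im}
for n in C: print(n,C[n][0],"cam at",-C[n][3][:3,:3].T@C[n][3][:3,3],"fwd",C[n][3][2,:3])
for th in("screw_left","screw_right","screw_left_slot","screw_right_slot","clamp_lever_knob","clamp_lever_pivot","tool_stand_hole","tool_stand","driver","pump"):
    for n in im:
        r=bot.trace(th,n)
        print(th,n,[(np.round(q["score"],2),np.round(q["location"],1).tolist(),int(q["region"].sum())) for q in r[:3]])
a=np.vstack([im["scene"],im["side"]]); 
save("both0",cv2.resize(a,(480,600),interpolation=cv2.INTER_AREA))
print(bot.read_state())
E
```

```text
pics
scene 406.97715675988536 cam at [-359.6 -436.7  607. ] fwd [ 0.8  0.4 -0.5]
side 411.98872142038675 cam at [ 177.1 1111.2  678.1] fwd [ 0.3 -0.9 -0.4]
wrist 348.63229794230085 cam at [573.9  80.2 373.5] fwd [-0.  -0.3 -1. ]
screw_left scene [(np.float64(0.47), [261.5, 177.5], 4422)]
screw_left side [(np.float64(0.49), [281.3, 241.7], 184)]
screw_left wrist []
screw_right scene [(np.float64(0.73), [464.4, 260.3], 313)]
screw_right side [(np.float64(0.63), [260.5, 237.7], 30)]
screw_right wrist []
screw_left_slot scene []
screw_left_slot side [(np.float64(0.23), [259.3, 242.2], 28)]
screw_left_slot wrist []
screw_right_slot scene []
screw_right_slot side [(np.float64(0.63), [358.4, 245.3], 146)]
screw_right_slot wrist []
clamp_lever_knob scene [(np.float64(0.6), [272.1, 181.5], 172)]
clamp_lever_knob side [(np.float64(0.73), [283.0, 242.7], 170)]
clamp_lever_knob wrist []
clamp_lever_pivot scene [(np.float64(0.46), [275.4, 181.8], 186), (np.float64(0.29), [463.3, 285.2], 1244)]
clamp_lever_pivot side [(np.float64(0.59), [283.9, 240.0], 183)]
clamp_lever_pivot wrist []
tool_stand_h
[... 354 characters left out ...]
t []
driver scene [(np.float64(0.82), [465.2, 261.8], 350), (np.float64(0.66), [463.8, 283.2], 1325)]
driver side []
driver wrist []
pump scene [(np.float64(0.75), [261.3, 176.9], 4324), (np.float64(0.25), [274.9, 180.5], 195)]
pump side [(np.float64(0.72), [240.2, 266.7], 7179)]
pump wrist []
{'t': 1.65, 'joint_positions': array([-0.2,  0.2,  1.6,  0. ,  1.4, -0.2]), 'joint_vel': array([ 0., -0.,  0., -0., -0.,  0.]), 'joint_efforts': array([  0. , -44.5, -35.2,  -0. ,   0. ,  -0. ]), 'ee_pos': array([575. ,   0. , 256.3]), 'tcp_rot': array([2.2, 2.2, 0. ]), 'wrist_force': array([ 1.1,  0. , -0.3]), 'wrist_torque': array([ 0., -0., -0.]), 'grasp_force': 0.0, 'finger_gap': 85.35939812649747}
```

View pics/scene0.png

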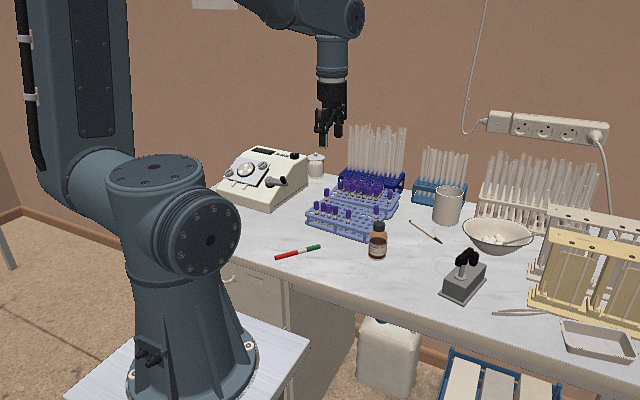

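View pics/side0.png

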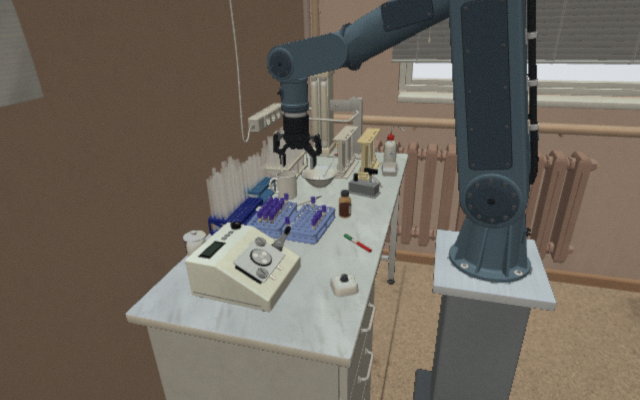

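View pics/wrist0.png

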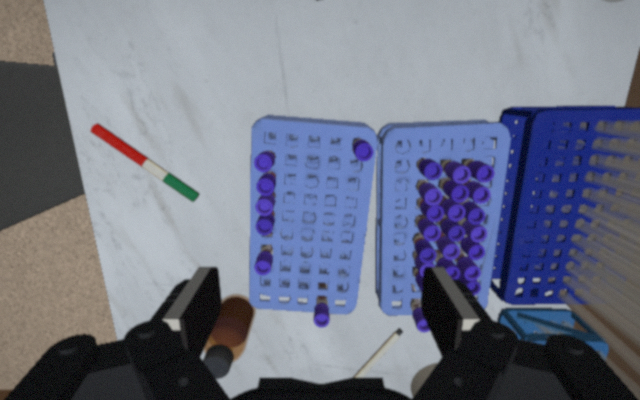

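Scene picture: pump at (261,178) with lever knob near (282,180), stand at (463,283) with driver handle/key near (468,257). Side: pump (240,265), stand (362,187), timer (344,285). The wrist sees neither.

```bash
python3 - <<'E'
from h import *
np.set_printoptions(precision=1,suppress=True)
S,D=cal("scene"),cal("side")
for n,a,b in(("stand",(463,284),(362,188)),("pump screw?",(261,178),(262,258)),("knob",(284,180),(286,232)),("driver",(462,259),(370,171)),("key",(474,254),(358,177))):
    print(n,*tri([(S,a),(D,b)]))
print("pump base corners side", [onz(D,p,0) for p in((196,293),(268,311),(298,266))])
print("stand base scene", [onz(S,p,0) for p in((438,294),(465,304),(488,267))])
a=cv2.imread("pics/scene0.png");b=cv2.imread("pics/side0.png")
r=lambda i,x,y,w,h,k:cv2.resize(i[y:y+h,x:x+w],None,fx=k,fy=k,interpolation=cv2.INTER_CUBIC)
t=np.hstack([r(a,210,140,100,75,4),r(b,190,220,100,75,4)])
u=np.hstack([r(a,425,235,100,75,4),r(b,330,155,100,75,4)])
cv2.imwrite("pics/c1.png",np.vstack([t,u]))
E
```

```text
stand [ 443.2 -400.7   13.1] [array([ 0.9, -1.7]), array([0.6, 0.9])]
pump screw? [599.6 252.3  73.9] [array([-0.4,  0.8]), array([-0.5, -0.9])]
knob [567.4 147.5 101.4] [array([-0.5,  0.9]), array([-0.5, -0.9])]
driver [ 412.8 -389.4   95.5] [array([ 0.4, -0.7]), array([0.2, 0.4])]
key [ 467.8 -406.1   68.4] [array([-1.7,  3.2]), array([-0.9, -1.8])]
pump base corners side [array([752.3, 352.3,   0. ]), array([537.7, 371.8,   0. ]), array([528.2, 165.8,   0. ])]
stand base scene [array([ 392.7, -355. ,    0. ]), array([ 386.2, -414.2,    0. ]), array([ 547.6, -442.7,    0. ])]
```

View pics/c1.png

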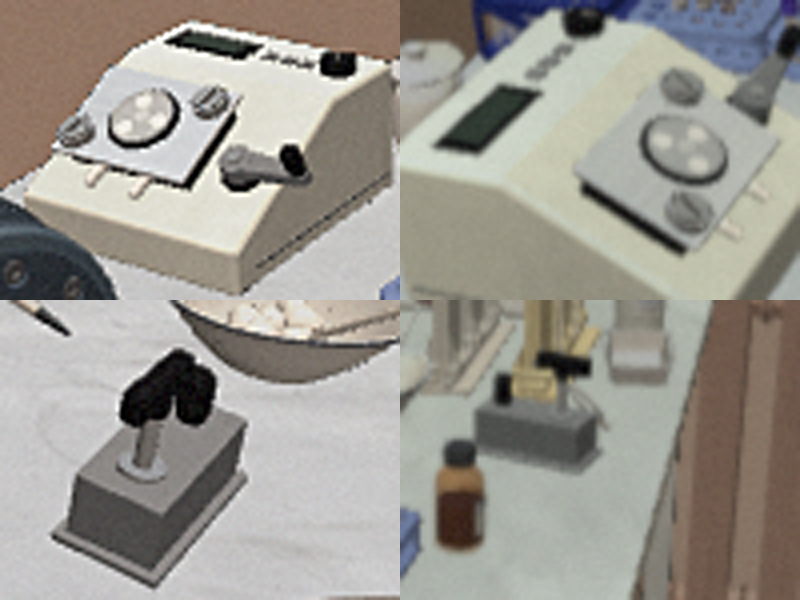

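Clear view: handle bar and key on the stand, both screws with slots (scene (262,165) and (229,173)), lever at 0-ish with its knob at (283,180). Moving above the stand.

Emit:
move_arm --pt "-0.027 -0.059 0" --pt "-0.053 -0.117 0" --pt "-0.08 -0.176 0" --pt "-0.107 -0.235 0" --pt "-0.133 -0.293 0" --turn '[0, 0, 0, 0, 0]' --jaw '[1, 1, 1, 1, 1]'

```text
t: 2.15
ee_pos: [474.3, -221.3, 256.6]
tcp_rot: [2.221, 2.221, 0.0]
wrist_force: [1.4, -0.0, 0.0]
finger_gap: 85.3
grasp_force: 0.0
```

Emit:
move_arm --pt "-0.027 -0.059 0" --pt "-0.053 -0.117 0" --pt "-0.08 -0.174 0" --pt "-0.08 -0.174 0" --turn '[0, 0, 0, 0]' --jaw '[1, 1, 1, 1]'

```text
t: 2.55
ee_pos: [412.7, -355.2, 256.5]
tcp_rot: [2.227, 2.214, -0.003]
wrist_force: [-1.0, 1.3, 0.1]
finger_gap: 84.9
grasp_force: 0.0
```

```bash
python3 - <<'E'
from h import *
np.set_printoptions(precision=2,suppress=True)
s=bot.read_state();print(s["t"],s["ee_pos"],s["tcp_rot"])
W=cal("wrist");im=bot.snapshot("wrist");save("w1",im);np.save("w1.npy",np.array([W[0],W[1],W[2],*W[3].ravel()]))
E
```

```text
2.55 [ 412.74 -355.15  256.49] [ 2.23  2.21 -0.  ]
```

View pics/w1.png

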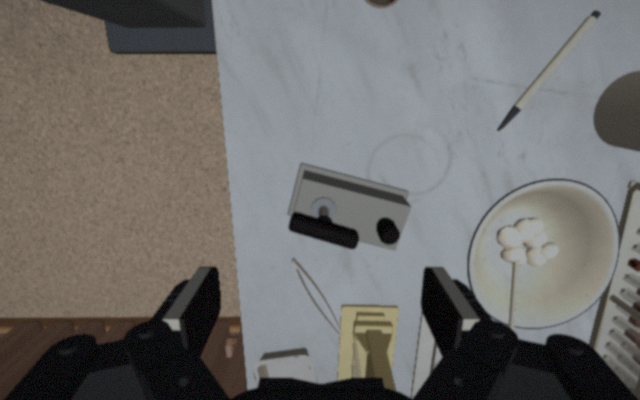

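Wrist view: bar from about (292,222) to (356,240), collar at (323,204), key top at (388,230), pen at (550,70).

```bash
python3 - <<'E'
from h import *
np.set_printoptions(precision=1,suppress=True)
a=np.load("w1.npy");W=(a[0],a[1],a[2],a[3:].reshape(4,4))
im=cv2.imread("pics/w1.png");m=(im.max(2)<45).astype(np.uint8);m[:, :280]=0;m[:, 420:]=0;m[:190]=0;m[265:]=0
n,l,st,c=cv2.connectedComponentsWithStats(m)
for i in range(1,n):
    if st[i,4]>100:
        p=np.argwhere(l==i)[:,::-1].astype(np.float32);r=cv2.minAreaRect(p);print(st[i],c[i],r)
        for z in(67,77,100): print(z,onz(W,c[i],z))
        bx=cv2.boxPoints(r)
        print([onz(W,q,100) for q in bx])
print("collar",onz(W,(323,204),50))
# predicted check: mouth axis proj
for x in [(412,-390,100)]: print(proj(W,x))
for z,uv in((45,(290,214)),(45,(302,166)),(45,(410,205)),(45,(397,248))): print("stand top",onz(W,uv,z))
E
```

```text
[ 290  213   68   35 1288] [323.6 229.4] ((324.6883239746094, 227.36245727539062), (69.13646697998047, 23.888261795043945), 16.46001434326172)
67 [ 414.2 -402.7   67. ]
77 [ 414.1 -398.5   77. ]
100 [ 414.  -388.9  100. ]
[array([ 383.9, -388.4,  100. ]), array([ 390.2, -367.9,  100. ]), array([ 445.8, -385.7,  100. ]), array([ 440.6, -407. ,  100. ])]
[377 219  22  25 405] [387.1 230.8] ((387.0000915527344, 230.50003051757812), (25.93838882446289, 18.335756301879883), 63.43495178222656)
67 [ 474.7 -404.4   67. ]
77 [ 472.7 -400.2   77. ]
100 [ 468.  -390.5  100. ]
[array([ 455.7, -383.3,  100. ]), array([ 469.1, -376. ,  100. ]), array([ 480.2, -397.2,  100. ]), array([ 466.6, -404.8,  100. ])]
collar [ 413.8 -382.8   50. ]
[321.3 230.6]
stand top [ 380.6 -394.9   45. ]
stand top [ 393.8 -345.9   45. ]
stand top [ 500.4 -386.    45. ]
stand top [ 490.4 -433.    45. ]
```

Emit:
move_arm --pt "-0.002 -0.02 0" --pt "-0.002 -0.048 0" --pt "-0.002 -0.048 -0.02" --pt "-0.002 -0.048 -0.04" --pt "-0.002 -0.048 -0.06" --turn '[0.0475, 0.095, 0.1425, 0.19, 0.2375]' --jaw '[1, 1, 1, 1, 1]'

```text
t: 3.1
ee_pos: [414.6, -384.9, 210.8]
tcp_rot: [1.248, 2.883, 0.001]
wrist_force: [0.3, -0.1, 0.7]
finger_gap: 85.4
grasp_force: 0.0
```

Emit:
move_arm --pt "0 0 0" --pt "0 0 -0.02" --pt "0 0 -0.04" --pt "0 0 -0.06" --pt "0 0 -0.06" --turn '[0.0475, 0.095, 0.1425, 0.1625, 0.1625]' --jaw '[1, 1, 1, 1, 1]'

```text
t: 3.6
ee_pos: [413.7, -383.6, 164.1]
tcp_rot: [-0.488, -3.1, -0.006]
wrist_force: [0.8, -0.3, -0.3]
finger_gap: 85.2
grasp_force: 0.0
```

```bash
python3 - <<'E'
from h import *
np.set_printoptions(precision=1,suppress=True)
s=bot.read_state();print(s["t"],s["ee_pos"],s["tcp_rot"],s["joint_positions"])
W=cal("wrist");im=bot.snapshot("wrist");save("w2",im)
m=(im.max(2)<45).astype(np.uint8)
for p in((414,-386,110),(414,-386,100),(473,-402,77)): print(proj(W,p))
from scipy.spatial.transform import Rotation as R
r=R.from_rotvec(s["tcp_rot"]).as_matrix();print(r)
E
```

```text
3.6 [ 413.7 -383.6  164.1] [-0.5 -3.1 -0. ] [-1.   0.3  1.7  0.   1.2 -2.2]
[314.8 247.2]
[315.1 239.7]
[320.1 308. ]
[[-1.   0.3 -0. ]
 [ 0.3  1.   0. ]
 [ 0.   0.  -1. ]]
```

View pics/w2.png

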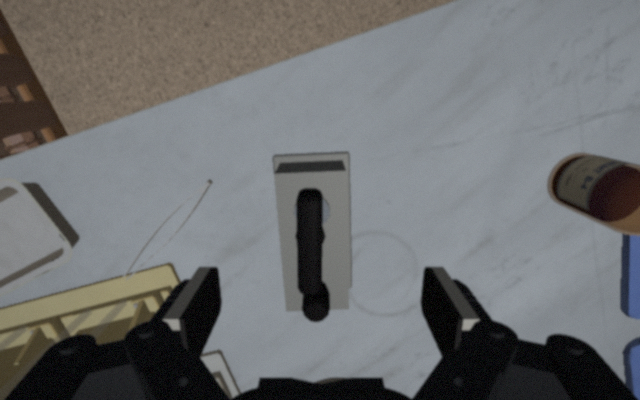

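Bar lies vertical at u≈311 (190–292), about 2 mm off to −y of the estimate; descending and gripping.

Emit:
move_arm --pt "0 -0.002 -0.03" --pt "0 -0.002 -0.06" --pt "0 -0.002 -0.08" --pt "0 -0.002 -0.08" --pt "0 -0.002 -0.08" --turn '[0, 0, 0, 0, 0]' --jaw '[1, 1, 1, 1, 0]'

```text
t: 4.15
ee_pos: [414.2, -387.9, 107.0]
tcp_rot: [0.492, 3.102, -0.001]
wrist_force: [0.4, -0.5, 1.1]
finger_gap: 73.3
grasp_force: 0.0
```

Emit:
move_arm --pt "0 0 0" --pt "0 0 0" --pt "0 0 0" --pt "0 0 0" --pt "0 0 0" --turn '[0, 0, 0, 0, 0]' --jaw '[-0.5, -1, -1, -1, -1]'

```text
t: 4.65
ee_pos: [413.9, -388.0, 106.8]
tcp_rot: [0.491, 3.102, -0.001]
wrist_force: [-0.5, -0.5, 2.7]
finger_gap: 13.5
grasp_force: 60.8
```

Emit:
move_arm --pt "0 0 0.03" --pt "0 0 0.09" --pt "0.005 0.01 0.155" --pt "0.015 0.06 0.19" --pt "0.027 0.12 0.21" --turn '[0, 0, 0, 0, 0]' --jaw '[-1, -1, -1, -1, -1]'

```text
t: 5.15
ee_pos: [434.6, -298.8, 267.0]
tcp_rot: [0.495, 3.098, -0.005]
wrist_force: [0.9, 0.5, -1.9]
finger_gap: 13.3
grasp_force: 60.3
```

Emit:
move_arm --pt "0.011 0.064 0.01" --pt "0.022 0.128 0.02" --pt "0.033 0.192 0.03" --pt "0.044 0.256 0.04" --pt "0.055 0.32 0.049" --turn '[0.02, 0.04, 0.06, 0.08, 0.1]' --jaw '[-1, -1, -1, -1, -1]'

```text
t: 5.65
ee_pos: [475.0, -55.8, 300.8]
tcp_rot: [-0.003, 3.141, -0.0]
wrist_force: [1.4, -0.4, -1.1]
finger_gap: 13.0
grasp_force: 60.3
```

Emit:
move_arm --pt "0.01 0.064 0" --pt "0.02 0.128 0" --pt "0.03 0.192 0" --pt "0.04 0.256 0" --pt "0.05 0.32 0" --turn '[0, 0, 0, 0, 0]' --jaw '[-1, -1, -1, -1, -1]'

```text
t: 6.15
ee_pos: [512.5, 184.3, 300.3]
tcp_rot: [0.0, -3.141, 0.0]
wrist_force: [1.3, -1.0, -1.5]
finger_gap: 13.3
grasp_force: 60.3
```

Emit:
move_arm --pt "0.01 0.04 0" --pt "0.01 0.077 0" --pt "0.01 0.077 0" --pt "0.01 0.077 0" --turn '[0, 0, 0, 0]' --jaw '[-1, -1, -1, -1]'

```text
t: 6.55
ee_pos: [519.8, 240.3, 299.9]
tcp_rot: [0.002, -3.14, 0.001]
wrist_force: [-0.6, 0.1, -2.2]
finger_gap: 13.0
grasp_force: 60.3
```

```bash
python3 - <<'E'
from h import *
np.set_printoptions(precision=2,suppress=True)
s=bot.read_state();print(s["t"],s["ee_pos"],s["tcp_rot"],s["finger_gap"],s["joint_positions"])
W=cal("wrist");im=bot.snapshot("wrist");save("w3",im);np.save("w3.npy",np.array([W[0],W[1],W[2],*W[3].ravel()]))
x=s["ee_pos"]; print("tip pix",proj(W,x-[0,0,95]))
E
```

```text
6.55 [519.79 240.28 299.93] [ 0.   -3.14  0.  ] 12.985956349104592 [ 0.23  0.14  1.56 -0.    1.44 -1.35]
tip pix [319.11 218.13]
```

View pics/w3.png

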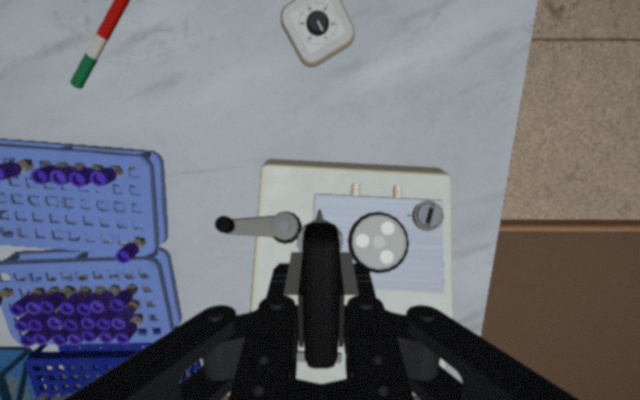

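Wrist view: image up is −x, right is +y. Left screw at (429,213) with its slot near vertical; window (379,242); lever hub (287,226), knob (224,224); the right screw hides behind the handle. Shift +x to clear it.

Emit:
move_arm --pt "0.06 0 0" --pt "0.12 0 0" --pt "0.12 0 0" --pt "0.12 0 0" --turn '[0, 0, 0, 0]' --jaw '[-1, -1, -1, -1]'

```text
t: 7.0
ee_pos: [610.8, 238.2, 299.1]
tcp_rot: [-0.004, -3.139, 0.001]
wrist_force: [-1.0, -0.7, -1.7]
finger_gap: 12.9
grasp_force: 60.2
```

```bash
python3 - <<'E'
from h import *
s=bot.read_state();print(s["t"],s["ee_pos"],s["tcp_rot"])
W=cal("wrist");im=bot.snapshot("wrist");save("w4",im);np.save("w4.npy",np.array([W[0],W[1],W[2],*W[3].ravel()]))
print("tip",proj(W,s["ee_pos"]-[0,0,95]))
save("w4c",cv2.resize(im[60:260,200:466],None,fx=3,fy=3,interpolation=cv2.INTER_CUBIC))
E
```

```text
7.0 [610.79263264 238.16337344 299.14594475] [-4.14874128e-03 -3.13912699e+00  9.47363483e-04]
tip [319.08736637 218.31039539]
```

View pics/w4c.png

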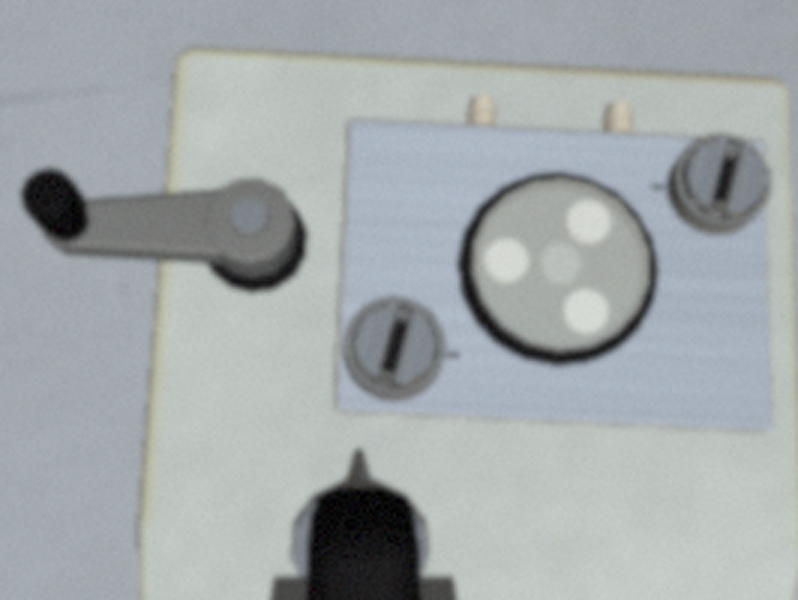

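Crop shows right screw head at (398,343) → image (333,174), left at (726,172) → (442,117), slots ~16° clockwise of vertical; knob (55,205) and hub top (250,215) → (218,128)/(283,132). Solve positions from the known screw spacing.

```bash
cat > sol.py <<'E'
from h import *
from scipy.optimize import least_squares
np.set_printoptions(precision=1,suppress=True)
def L(n):
    a=np.load(n+".npy");return (a[0],a[1],a[2],a[3:].reshape(4,4))
W3,W4=L("w3"),L("w4"); S,D=cal("scene"),cal("side")
def fine(img,c,r=14):
    g=cv2.cvtColor(cv2.imread(img),cv2.COLOR_BGR2GRAY);x,y=map(int,c)
    p=g[y-r:y+r,x-r:x+r]; 
    m=(p<np.percentile(p,6)).astype(np.uint8); n,l,st,ce=cv2.connectedComponentsWithStats(m)
    i=1+np.argmin([np.hypot(*(ce[k]-r))-0.02*st[k,4]*3 for k in range(1,n)])
    q=np.argwhere(l==i)[:,::-1]; d=np.linalg.svd(q-q.mean(0))[2][0]
    return ce[i]+[x-r,y-r],d,st[i,4]
if __name__=="__main__":
    sl4=fine("pics/w4.png",(442,118));sr4=fine("pics/w4.png",(333,174));sl3=fine("pics/w3.png",(429,214));print(sl4,sr4,sl3)
    a=np.radians(28)
    def mod(v):
        yaw=v[3];R=np.array([[np.cos(yaw),-np.sin(yaw),0],[np.sin(yaw),np.cos(yaw),0],[0,0,1]])
        pl=v[:3];return pl,pl+R@[56*np.cos(a),-96,56*np.sin(a)],R
    def res(v):
        pl,pr,_=mod(v)
        return np.r_[proj(W4,pl)-sl4[0],proj(W4,pr)-sr4[0],proj(W3,pl)-sl3[0],0.5*(proj(D,pl)-(262.5,273)),0.5*(proj(D,pr)-(260.5,241.5)),0.5*(proj(S,pr)-(262.5,165)),0.5*(proj(S,pl)-(229,173))]
    s=least_squares(res,[570,300,70,0],loss="soft_l1");pl,pr,R=mod(s.x);print(pl,pr,np.degrees(s.x[3]));print(res(s.x))
    n=R@[-np.sin(a),0,np.cos(a)]
    for nm,C,(c,d,_),p in(("L",W4,sl4,pl),("R",W4,sr4,pr)):
        u=[]
        for t in(-6,6):
            o,r=ray(C,c+t*d);u.append(o+r*((p-o)@n)/(r@n))
        v=u[1]-u[0];w=R.T@v;print(nm,v,"horiz ang",np.degrees(np.arctan2(v[1],v[0])),"deckang",np.degrees(np.arctan2(w[1],w[0]/np.cos(a))))
    # lever: hub top (3mm above pivot, pivot 18 above deck; cover top 24 above deck; head top ~?)
    for nm,uv in(("hub",(283.3,131.7)),("knob",(218.3,128.3))):
        for off in(-8,0,8):
            o,r=ray(W4,uv);print(nm,off,o+r*((pr+n*off-o)@n)/(r@n))
E
python3 sol.py
```

```text
(array([441.3, 119.3]), array([-0.3,  1. ]), np.int32(46)) (array([331.1, 174.9]), array([-0.3,  1. ]), np.int32(47)) (array([429.1, 215.1]), array([-0.2,  1. ]), np.int32(47))
[556.7 347.1  96.8] [600.9 248.6 123.1] -3.102848208822977
[-0.4  0.3  0.5 -0.3 -0.3 -0.2 -0.5 -0.5 -0.3 -0.4 -0.9 -0.3 -1.  -0.7]
L [ 9.7 -3.6  5.3] horiz ang -20.551958271654176 deckang -15.510949284959601
R [ 9.  -3.1  4.9] horiz ang -18.884985323508307 deckang -14.01206591730772
hub -8 [567.  205.4  97.3]
hub 0 [566.1 206.3 105.8]
hub 8 [565.1 207.2 114.3]
knob -8 [563.9 146.8  97.3]
knob 0 [563.  149.3 105.8]
knob 8 [562.1 151.8 114.4]
```

Emit:
move_arm --pt "-0.008 0.006 -0.03" --pt "-0.0157 0.0115 -0.06" --pt "-0.0157 0.0115 -0.08" --pt "-0.0157 0.0115 -0.08" --pt "-0.0157 0.0115 -0.08" --turn '[-0.04, -0.08, -0.105, -0.105, -0.105]' --jaw '[-1, -1, -1, -1, -1]'

```text
t: 7.55
ee_pos: [598.2, 248.5, 241.8]
tcp_rot: [0.512, 3.099, 0.001]
wrist_force: [-0.7, 0.5, -1.6]
finger_gap: 13.0
grasp_force: 60.3
```

```bash
cat > look.py <<'E'
import sys; from h import *
np.set_printoptions(precision=2,suppress=True)
n=sys.argv[1]
s=bot.read_state();W=cal("wrist");im=bot.snapshot("wrist");save(n,im);np.save(n+".npy",np.array([W[0],W[1],W[2],*W[3].ravel()]))
t=s["ee_pos"]-[0,0,95];uv=proj(W,t);print(s["t"],s["ee_pos"],s["tcp_rot"],s["wrist_force"],"tip px",uv)
for p in((600.9,248.6,123.1),(556.7,347.1,96.8)): print(proj(W,p))
x,y=int(uv[0])-50,int(uv[1])-45; save(n+"c",cv2.resize(im[y:y+75,x:x+100],None,fx=8,fy=8,interpolation=cv2.INTER_CUBIC)); print("crop origin",x,y)
E
python3 look.py w5
```

```text
7.55 [598.16 248.47 241.76] [0.51 3.1  0.  ] [-0.68  0.48 -1.63] tip px [319.48 218.29]
[320.98 209.99]
[430.   102.27]
crop origin 269 173
```

View pics/w5c.png

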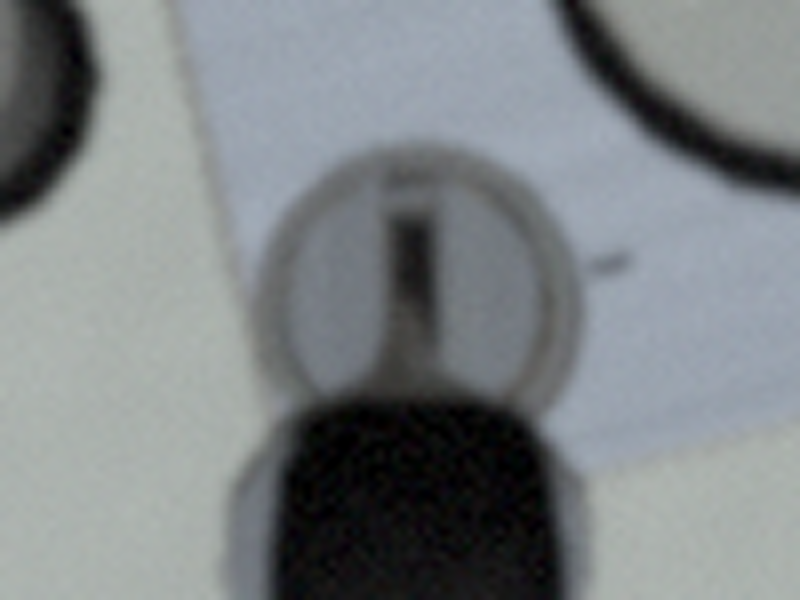

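Slot and blade are parallel; slot at u≈412, blade at u≈403 in the crop, i.e. ~0.7 mm to the image right (+y). Correct and lower gently.

Emit:
move_arm --pt "0 0.001 -0.01" --pt "0 0.001 -0.0187" --pt "0 0.001 -0.0213" --pt "0 0.001 -0.024" --pt "0 0.001 -0.024" --turn '[0, 0, 0, 0, 0]' --jaw '[-1, -1, -1, -1, -1]'

```text
t: 8.1
ee_pos: [598.4, 249.3, 222.1]
tcp_rot: [-0.516, -3.098, 0.0]
wrist_force: [-0.9, 0.2, -0.6]
finger_gap: 13.3
grasp_force: 60.3
```

Emit:
move_arm --pt "0 0 -0.0013" --pt "0 0 -0.0027" --pt "0 0 -0.0027" --turn '[0, 0, 0]' --jaw '[-1, -1, -1]'

```text
t: 8.4
ee_pos: [598.5, 249.4, 220.4]
tcp_rot: [-0.516, -3.099, 0.0]
wrist_force: [0.2, 1.0, -0.6]
finger_gap: 12.9
grasp_force: 60.3
```

Emit:
move_arm --pt "0 0 -0.0013" --pt "0 0 -0.0013" --turn '[0, 0]' --jaw '[-1, -1]'

```text
t: 8.6
ee_pos: [598.5, 249.4, 219.4]
tcp_rot: [-0.516, -3.099, 0.0]
wrist_force: [-0.3, 0.1, -1.7]
finger_gap: 12.9
grasp_force: 60.3
```

Emit:
move_arm --pt "0 0 -0.0013" --pt "0 0 -0.0013" --turn '[0, 0]' --jaw '[-1, -1]'

```text
t: 8.8
ee_pos: [598.6, 249.4, 218.6]
tcp_rot: [0.516, 3.099, 0.0]
wrist_force: [0.2, 0.3, -2.0]
finger_gap: 13.6
grasp_force: 60.3
```

Emit:
move_arm --pt "0 0 -0.0013" --pt "0 0 -0.0013" --turn '[0, 0]' --jaw '[-1, -1]'

```text
t: 9.0
ee_pos: [598.7, 249.4, 218.1]
tcp_rot: [0.516, 3.098, 0.0]
wrist_force: [-0.8, 0.1, 1.3]
finger_gap: 12.9
grasp_force: 60.8
```

Emit:
move_arm --pt "0 0 -0.0013" --pt "0 0 -0.0013" --turn '[0, 0]' --jaw '[-1, -1]'

```text
t: 9.2
ee_pos: [598.9, 249.5, 217.6]
tcp_rot: [0.516, 3.098, 0.001]
wrist_force: [-0.7, 0.6, 4.8]
finger_gap: 12.7
grasp_force: 61.3
```

Emit:
move_arm --pt "0 0 -0.0005" --pt "0.0003 0 -0.001" --pt "0.0006 0 -0.0015" --pt "0.0009 0 -0.002" --turn '[-0.033, -0.067, -0.1, -0.133]' --jaw '[-1, -1, -1, -1]'

```text
t: 9.6
ee_pos: [599.9, 249.9, 217.0]
tcp_rot: [1.152, 2.92, 0.003]
wrist_force: [-1.6, -0.1, 9.3]
finger_gap: 13.3
grasp_force: 61.8
```

```bash
cat > st.py <<'E'
from h import *
from scipy.spatial.transform import Rotation as R
np.set_printoptions(precision=2,suppress=True)
s=bot.read_state();r=R.from_rotvec(s["tcp_rot"]).as_matrix()
print(s["t"],s["ee_pos"],"yaw(tool y)",np.degrees(np.arctan2(r[1,1],r[0,1])),"F",s["wrist_force"],"M",s["wrist_torque"],"tilt",r[:2,2],s["finger_gap"])
E
python3 st.py
```

```text
9.6 [599.88 249.88 217.  ] yaw(tool y) 46.92972587430267 F [-1.55 -0.11  9.3 ] M [0.19 0.43 0.13] tilt [0. 0.] 13.254016395960983
```

Emit:
move_arm --pt "0.0003 0 -0.0004" --pt "0.0006 0 -0.0008" --pt "0.0009 0 -0.0012" --pt "0.0012 0 -0.0016" --turn '[-0.033, -0.067, -0.1, -0.133]' --jaw '[-1, -1, -1, -1]'

```text
t: 10.0
ee_pos: [601.1, 250.1, 216.6]
tcp_rot: [1.733, 2.618, 0.005]
wrist_force: [-2.6, 1.3, 12.2]
finger_gap: 12.8
grasp_force: 62.4
```

```bash
python3 st.py
```

```text
10.0 [601.12 250.13 216.62] yaw(tool y) 22.998901491821783 F [-2.56  1.28 12.19] M [0.28 0.59 0.13] tilt [0. 0.] 12.82091297227033
```

Emit:
move_arm --pt "0 0 -0.0003" --pt "0 0 -0.0006" --pt "0 0 -0.0009" --pt "0 0 -0.0012" --turn '[-0.033, -0.067, -0.1, -0.133]' --jaw '[-1, -1, -1, -1]'

```text
t: 10.4
ee_pos: [601.8, 250.2, 216.2]
tcp_rot: [2.238, 2.201, 0.008]
wrist_force: [1.4, 0.7, 9.8]
finger_gap: 13.1
grasp_force: 62.0
```

```bash
python3 st.py
```

```text
10.4 [601.75 250.21 216.15] yaw(tool y) -0.9422289567992882 F [1.36 0.65 9.81] M [ 0.3  -0.08  0.14] tilt [0.01 0.  ] 13.076887506013927
```

Emit:
move_arm --pt "0 0 -0.0003" --pt "0 0 -0.0006" --pt "0 0 -0.0006" --turn '[-0.033, -0.055, -0.055]' --jaw '[-1, -1, -1]'

```text
t: 10.7
ee_pos: [602.1, 250.1, 215.6]
tcp_rot: [2.417, 2.002, 0.01]
wrist_force: [0.5, 0.6, 9.5]
finger_gap: 13.1
grasp_force: 61.9
```

```bash
python3 st.py
```

```text
10.7 [602.14 250.08 215.59] yaw(tool y) -10.720387598716666 F [0.53 0.6  9.45] M [ 0.23 -0.32  0.13] tilt [0.01 0.  ] 13.090136425110039
```

Emit:
move_arm --pt "0 0 -0.0003" --pt "0 0 -0.0005" --pt "0 0 -0.0005" --turn '[-0.028, -0.055, -0.055]' --jaw '[-1, -1, -1]'

```text
t: 11.0
ee_pos: [602.5, 249.9, 215.4]
tcp_rot: [2.581, 1.786, 0.011]
wrist_force: [1.7, 0.7, 9.2]
finger_gap: 12.8
grasp_force: 61.8
```

```bash
python3 st.py
```

```text
11.0 [602.47 249.91 215.37] yaw(tool y) -20.649838036820444 F [1.71 0.67 9.19] M [ 0.14 -0.51  0.13] tilt [0.01 0.  ] 12.806314481786806
```

Emit:
move_arm --pt "0 0 -0.0002" --pt "0 0 -0.0004" --pt "0 0 -0.0004" --turn '[-0.022, -0.045, -0.045]' --jaw '[-1, -1, -1]'

```text
t: 11.3
ee_pos: [599.1, 250.1, 214.7]
tcp_rot: [-2.701, -1.601, 0.001]
wrist_force: [-9.4, 0.3, 16.7]
finger_gap: 13.1
grasp_force: 64.6
```

```bash
python3 st.py
```

```text
11.3 [599.14 250.1  214.67] yaw(tool y) -28.70418057757061 F [-9.43  0.35 16.74] M [0.02 2.36 0.08] tilt [-0.  0.] 13.107504658906986
```

A sudden slip at the end (x jumped back). Lift and check the slot angle.

Emit:
move_arm --pt "0 0 0.013" --pt "0 0 0.06" --pt "0 0 0.104" --pt "0 0 0.104" --pt "0 0 0.104" --turn '[0, 0.04, 0.087, 0.134, 0.181]' --jaw '[-1, -1, -1, -1, -1]'

```text
t: 11.8
ee_pos: [600.8, 249.5, 291.5]
tcp_rot: [2.135, 2.302, 0.004]
wrist_force: [0.2, 0.8, -1.8]
finger_gap: 13.1
grasp_force: 60.3
```

Emit:
move_arm --pt "0.005 0 0" --pt "0.01 0 0" --pt "0.013 0 0" --pt "0.013 0 0" --pt "0.013 0 0" --turn '[0.047, 0.094, 0.141, 0.188, 0.235]' --jaw '[-1, -1, -1, -1, -1]'

```text
t: 12.3
ee_pos: [609.8, 249.3, 289.3]
tcp_rot: [-1.161, -2.919, 0.001]
wrist_force: [0.6, -0.8, 0.2]
finger_gap: 12.7
grasp_force: 60.3
```

Emit:
move_arm --pt "0 0 0" --pt "0 0 0" --pt "0 0 0" --pt "0 0 0" --pt "0 0 0" --turn '[0.047, 0.094, 0.139, 0.139, 0.139]' --jaw '[-1, -1, -1, -1, -1]'

```text
t: 12.8
ee_pos: [609.8, 249.3, 289.6]
tcp_rot: [-0.517, -3.098, 0.0]
wrist_force: [0.2, 0.3, -0.5]
finger_gap: 13.2
grasp_force: 60.3
```

```bash
cat > ang.py <<'E'
import sys; from sol import *
n=sys.argv[1]; s=bot.read_state();W=cal("wrist");im=bot.snapshot("wrist");save(n,im);np.save(n+".npy",np.array([W[0],W[1],W[2],*W[3].ravel()]))
t=s["ee_pos"]-[0,0,95];print(s["t"],s["ee_pos"],s["tcp_rot"],"tip px",proj(W,t))
y=np.radians(-3.1);R=np.array([[np.cos(y),-np.sin(y),0],[np.sin(y),np.cos(y),0],[0,0,1]]);a=np.radians(28);nn=R@[-np.sin(a),0,np.cos(a)]
g=cv2.cvtColor(im,cv2.COLOR_RGB2GRAY)
for nm,p in(("R",np.array((600.9,248.6,123.1))),("L",np.array((556.7,347.1,96.8)))):
    uv=proj(W,p)
    if not(20<uv[0]<620 and 20<uv[1]<380): continue
    c,d,k=fine(f"pics/{n}.png",uv+0.5,12);u=[]
    for q in(-6,6):
        o,r=ray(W,c+q*d);u.append(o+r*((p-o)@nn)/(r@nn))
    v=u[1]-u[0];w=R.T@v;o,r=ray(W,c);pp=o+r*((p-o)@nn)/(r@nn)
    print(nm,"pred",uv,"found",c,k,"pt",pp,"horiz",np.degrees(np.arctan2(v[1],v[0])),"deck",np.degrees(np.arctan2(w[1],w[0]/np.cos(a))))
E
python3 ang.py w6; python3 - <<'E'
import cv2,numpy as np
g=cv2.imread("pics/w6.png",0)
from sol import L,proj
W=L("w6") if False else None
E
```

```text
12.8 [609.8 249.3 289.6] [-0.5 -3.1  0. ] tip px [319.6 218.4]
R pred [315.6 179.3] found [315.5 180.1] 35 pt [601.4 248.3 123.4] horiz -91.2954961420179 deck -87.95646394250394
L pred [408.8  87. ] found [408.8  87.3] 31 pt [556.9 347.   96.9] horiz -18.116970593025105 deck -13.325795913875751
```

```bash
cat > ang2.py <<'E'
from sol import *
W=cal("wrist");g=np.mean([cv2.cvtColor(bot.snapshot("wrist"),cv2.COLOR_RGB2GRAY).astype(float) for _ in range(6)],0)
y=np.radians(-3.1);R=np.array([[np.cos(y),-np.sin(y),0],[np.sin(y),np.cos(y),0],[0,0,1]]);a=np.radians(28);ex=R@[np.cos(a),0,np.sin(a)];ey=R@[0,1,0]
for nm,p in(("R",np.array((601.4,248.3,123.4))),("L",np.array((556.9,347.0,96.9)))):
    k=np.arange(-14,14.01,0.25);X,Y=np.meshgrid(k,k)   # rectified deck patch, mm; X upslope, Y left
    P=p[:,None,None]+ex[:,None,None]*X+ey[:,None,None]*Y
    q=np.einsum('ij,jkl->ikl',W[3][:3,:3],P)+W[3][:3,3][:,None,None]
    u=(W[0]*q[0]/q[2]+W[1]).astype(np.float32);v=(W[0]*q[1]/q[2]+W[2]).astype(np.float32)
    r=cv2.remap(g.astype(np.float32),u,v,cv2.INTER_CUBIC);np.save("patch_"+nm,r)
    w=np.clip(np.median(r[np.hypot(X,Y)<9])-15-r,0,None)*(np.hypot(X,Y)<8.5)
    for _ in range(2):
        cx,cy=(w*X).sum()/w.sum(),(w*Y).sum()/w.sum()
        C=np.cov(np.vstack([X.ravel(),Y.ravel()]),aweights=w.ravel());ev,V=np.linalg.eigh(C);d=V[:,1]
        w=w*(abs(-d[1]*(X-cx)+d[0]*(Y-cy))<3)
    print(nm,"ctr",cx,cy,"ang",np.degrees(np.arctan2(d[1],d[0])),"std",np.sqrt(ev))
E
python3 ang2.py
```

```text
R ctr -0.08199127652868404 -0.040773296325336036 ang 91.54699021663504 std [1.1 4.6]
L ctr -0.305163455642076 0.09720042518874028 ang 165.12551828915886 std [1.2 4.2]
```

Right screw sits at ≈88.5° (home ~90°), within measuring error. Now the left screw with the same blade offset.

Emit:
move_arm --pt "-0.035 0.05 0" --pt "-0.06 0.1 -0.02" --pt "-0.0739 0.1313 -0.06" --pt "-0.0739 0.1313 -0.1037" --pt "-0.0739 0.1313 -0.1037" --turn '[0, 0, 0, 0, 0]' --jaw '[-1, -1, -1, -1, -1]'

```text
t: 13.65
ee_pos: [550.8, 347.5, 206.6]
tcp_rot: [-0.508, -3.092, 0.008]
wrist_force: [-0.2, -1.2, -1.1]
finger_gap: 12.9
grasp_force: 60.2
```

```bash
python3 look.py w7; python3 - <<'E'
import cv2,numpy as np
from sol import *
W=L("w7"); g=cv2.imread("pics/w7.png",0).astype(int)
u,v=map(int,proj(W,(556.9,347,96.9)))
for r in range(v-12,v+10,2): print(r,g[r,u-12:u+13])
E
```

```text
13.65 [550.84 347.53 206.58] [-0.51 -3.09  0.01] [-0.17 -1.21 -1.08] tip px [320.46 219.41]
[207.72 332.41]
[322.71 219.68]
crop origin 270 174
208 [109 115 117 121 121 126 124 120 104  96  88  86  84  84  86  95 114 121
 126 128 125 120 112 100  94]
210 [124 126 124 125 123 123 121 110  89  68  54  49  42  44  56  86 110 121
 125 129 124 124 122 121 115]
212 [128 127 124 123 125 123 117  98  79  69  66  55  42  31  49  87 110 122
 126 132 129 128 122 122 124]
214 [128 127 122 124 124 120 106  88  76  72  72  73  56  45  55  86 107 120
 124 126 124 128 124 122 124]
216 [127 130 127 122 122 113  93  76  67  68  79  75  71  54  58  89 110 123
 125 125 129 124 123 123 123]
218 [130 128 124 123 116  98  74  66  65  66  72  78  79  65  67  91 109 121
 125 128 128 126 126 125 123]
220 [122 114 106  95  88  74  65  61  61  61  62  68  70  66  67  79  93 109
 115 122 124 125 124 123 123]
222 [ 83  69  57  51  43  45  48  47  51  41  44  45  50  46  47  48  50  53
  66  77  94 105 114 116 120]
224 [21 21 10  1 10 10  6 13 11 11 18  3  9 12  6  8  7 11  8 15 25 40 53 69
 87]
226 [17  6  5  5  6  3  1  1  8  8  5  8  3  0 10  5 14 11 15  0  8 10 16 13
 31]
228 [ 4  5 11  7  3 10  0  9 14  7 14  4  1  2  5 12  4  7  3  5 15  0 10  6
 15]
```

Emit:
move_arm --pt "0 0 0" --pt "0 0 -0.01" --pt "0 0 -0.02" --pt "0 0 -0.024" --pt "0 0 -0.024" --turn '[0, 0, 0, 0, 0]' --jaw '[-1, -1, -1, -1, -1]'

```text
t: 14.2
ee_pos: [554.2, 347.5, 193.5]
tcp_rot: [-0.512, -3.099, 0.001]
wrist_force: [0.4, -0.0, -0.6]
finger_gap: 12.9
grasp_force: 60.2
```

Emit:
move_arm --pt "0 0 -0.0013" --pt "0 0 -0.0013" --turn '[0, 0]' --jaw '[-1, -1]'

```text
t: 14.4
ee_pos: [554.5, 347.9, 193.3]
tcp_rot: [0.511, 3.1, 0.0]
wrist_force: [-0.1, -0.5, -1.4]
finger_gap: 12.8
grasp_force: 60.2
```

Emit:
move_arm --pt "0 0 -0.0013" --pt "0 0 -0.0013" --turn '[0, 0]' --jaw '[-1, -1]'

```text
t: 14.6
ee_pos: [554.6, 347.9, 192.4]
tcp_rot: [0.511, 3.099, 0.0]
wrist_force: [-0.6, -0.3, -1.6]
finger_gap: 12.7
grasp_force: 60.4
```

Emit:
move_arm --pt "0 0 -0.0013" --pt "0 0 -0.0026" --pt "0 0 -0.0026" --turn '[0, 0, 0]' --jaw '[-1, -1, -1]'

```text
t: 14.9
ee_pos: [554.9, 348.0, 191.5]
tcp_rot: [0.511, 3.098, 0.001]
wrist_force: [-0.9, -0.7, 5.4]
finger_gap: 13.0
grasp_force: 61.5
```

```bash
python3 st.py
```

```text
14.9 [554.91 348.03 191.49] yaw(tool y) 71.28088084507009 F [-0.94 -0.72  5.39] M [-0.18  0.24  0.04] tilt [0. 0.] 12.971325783077088
```

Emit:
move_arm --pt "0.0003 0 -0.0004" --pt "0.0006 0 -0.0007" --pt "0.001 0 -0.001" --pt "0.0014 0 -0.0013" --turn '[-0.033, -0.067, -0.1, -0.133]' --jaw '[-1, -1, -1, -1]'

```text
t: 15.3
ee_pos: [555.8, 348.4, 191.0]
tcp_rot: [1.148, 2.923, 0.003]
wrist_force: [-1.6, 0.3, 7.6]
finger_gap: 13.2
grasp_force: 61.7
```

Emit:
move_arm --pt "0.0003 0 -0.0003" --pt "0.0006 0 -0.0006" --pt "0.001 0 -0.0009" --pt "0.0014 0 -0.0012" --turn '[-0.033, -0.067, -0.1, -0.133]' --jaw '[-1, -1, -1, -1]'

```text
t: 15.7
ee_pos: [557.1, 348.6, 190.7]
tcp_rot: [1.729, 2.622, 0.004]
wrist_force: [-2.8, 0.5, 11.0]
finger_gap: 13.1
grasp_force: 62.3
```

```bash
python3 st.py
```

```text
15.7 [557.06 348.62 190.67] yaw(tool y) 23.1792952780144 F [-2.8   0.54 10.99] M [0.05 0.79 0.09] tilt [0. 0.] 13.052215481683442
```

Emit:
move_arm --pt "0.0003 0 -0.0003" --pt "0.0006 0 -0.0006" --pt "0.001 0 -0.0009" --pt "0.0013 0 -0.0012" --turn '[-0.033, -0.067, -0.1, -0.133]' --jaw '[-1, -1, -1, -1]'

```text
t: 16.1
ee_pos: [558.3, 348.7, 190.7]
tcp_rot: [2.235, 2.206, 0.005]
wrist_force: [-4.0, -0.9, 14.3]
finger_gap: 13.2
grasp_force: 63.0
```

Emit:
move_arm --pt "0.0003 0 -0.0003" --pt "0.0006 0 -0.0006" --pt "0.0006 0 -0.0006" --turn '[-0.033, -0.06, -0.06]' --jaw '[-1, -1, -1]'

```text
t: 16.4
ee_pos: [556.1, 348.7, 189.2]
tcp_rot: [-2.43, -1.987, 0.003]
wrist_force: [-10.9, -1.3, 15.3]
finger_gap: 13.0
grasp_force: 66.1
```

```bash
python3 st.py
```

```text
16.4 [556.1  348.69 189.2 ] yaw(tool y) -11.447362313171991 F [-10.91  -1.25  15.34] M [-0.21  2.78 -0.06] tilt [-0.  0.] 13.02001659294196
```

Emit:
move_arm --pt "-0.001 0 0" --pt "-0.001 0 0" --pt "-0.001 0 0" --turn '[-0.028, -0.056, -0.056]' --jaw '[-1, -1, -1]'

```text
t: 16.7
ee_pos: [555.7, 348.6, 189.2]
tcp_rot: [-2.596, -1.767, 0.003]
wrist_force: [-8.2, -0.7, 14.0]
finger_gap: 13.0
grasp_force: 64.2
```

```bash
python3 st.py
```

```text
16.7 [555.73 348.57 189.19] yaw(tool y) -21.522174169956852 F [-8.15 -0.7  14.01] M [-0.24  2.3  -0.03] tilt [-0.  0.] 13.043861619655297
```

Emit:
move_arm --pt "-0.001 0 0" --pt "-0.001 0 0" --pt "-0.001 0 0" --turn '[-0.028, -0.056, -0.056]' --jaw '[-1, -1, -1]'

```text
t: 17.0
ee_pos: [555.6, 348.6, 189.2]
tcp_rot: [-2.741, -1.532, 0.001]
wrist_force: [-7.6, -0.4, 12.1]
finger_gap: 13.2
grasp_force: 63.2
```

```bash
python3 st.py
```

```text
17.0 [555.56 348.6  189.21] yaw(tool y) -31.610669715290467 F [-7.6  -0.44 12.09] M [-0.15  1.77  0.01] tilt [-0.  0.] 13.158592568421703
```

Emit:
move_arm --pt "0 0 0.02" --pt "0 0 0.07" --pt "0.02 -0.03 0.12" --pt "0.045 -0.08 0.137" --pt "0.0711 -0.1312 0.137" --turn '[0, 0.04, 0.087, 0.134, 0.181]' --jaw '[-1, -1, -1, -1, -1]'

```text
t: 17.5
ee_pos: [611.7, 249.4, 294.4]
tcp_rot: [2.188, 2.248, 0.01]
wrist_force: [1.0, 0.2, -1.9]
finger_gap: 13.0
grasp_force: 60.3
```

Emit:
move_arm --pt "0 0 0" --pt "0 0 0" --pt "0 0 0" --pt "0 0 0" --pt "0 0 0" --turn '[0.047, 0.094, 0.141, 0.188, 0.235]' --jaw '[-1, -1, -1, -1, -1]'

```text
t: 18.0
ee_pos: [610.0, 249.3, 290.0]
tcp_rot: [1.234, 2.888, 0.0]
wrist_force: [0.1, 0.4, -1.5]
finger_gap: 12.9
grasp_force: 60.3
```

Emit:
move_arm --pt "0 0 0" --pt "0 0 0" --pt "0 0 0" --pt "0 0 0" --pt "0 0 0" --turn '[0.047, 0.094, 0.141, 0.155, 0.155]' --jaw '[-1, -1, -1, -1, -1]'

```text
t: 18.5
ee_pos: [609.9, 249.4, 290.0]
tcp_rot: [0.51, 3.099, 0.0]
wrist_force: [-0.0, 0.6, -1.4]
finger_gap: 13.1
grasp_force: 60.3
```

```bash
python3 ang.py w8; python3 ang2.py; python3 - <<'E'
import cv2,numpy as np
g=cv2.imread("pics/w8.png"); a=cv2.resize(g[60:260,250:450],(600,600),interpolation=cv2.INTER_CUBIC)
b=[cv2.resize(np.clip(np.load(f"patch_{n}.npy"),0,255).astype(np.uint8),(200,200)) for n in "RL"]
c=np.zeros((600,200),np.uint8);c[:200]=b[0];c[200:400]=b[1]
cv2.imwrite("pics/last.png",np.hstack([a,cv2.cvtColor(c,cv2.COLOR_GRAY2BGR)]))
E
```

```text
18.5 [609.9 249.4 290. ] [0.5 3.1 0. ] tip px [319.5 218.3]
R pred [315.5 178.9] found [315.5 179.6] 35 pt [601.4 248.5 123.4] horiz -91.83671983440361 deck -88.56931225305843
L pred [408.9  87.1] found [408.1  87.7] 35 pt [556.9 346.3  96.9] horiz -67.16546980851463 deck -61.15445716138031
R ctr 0.09654302217217635 -0.0033202976195813266 ang 91.5646373472685 std [1.1 4.6]
L ctr -0.05448301126986154 -0.4265422317350494 ang 119.55395627443316 std [1.1 4.4]
```

View pics/last.png

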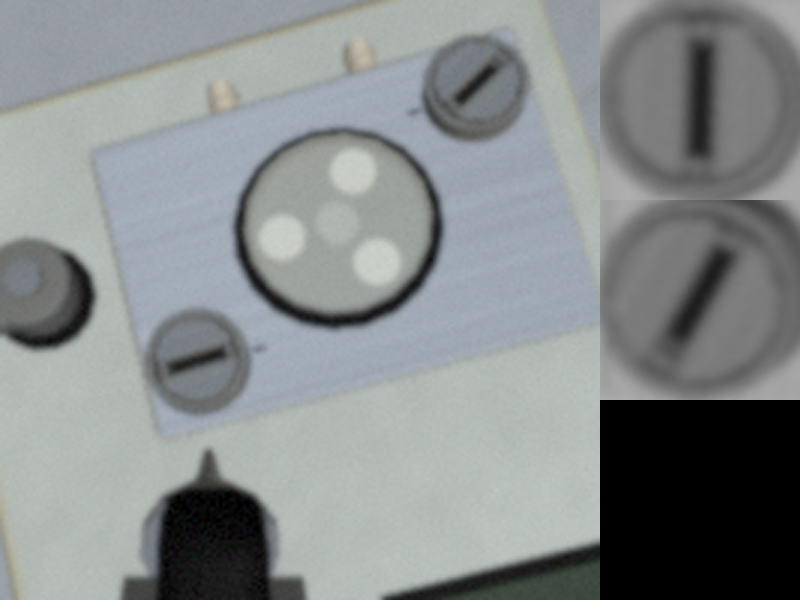

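Picture: right screw (200,358) lies parallel to the cover's edge and flush with its collar – home; left screw (477,85) is still ~29° short and proud. Re-insert in the left one with blade yaw matched.

Emit:
move_arm --pt "-0.02 0.05 0" --pt "-0.05 0.1 0" --pt "-0.0715 0.1307 -0.02" --pt "-0.0715 0.1307 -0.06" --pt "-0.0715 0.1307 -0.09" --turn '[-0.045, -0.09, -0.135, -0.18, -0.225]' --jaw '[-1, -1, -1, -1, -1]'

```text
t: 19.35
ee_pos: [555.0, 348.7, 221.2]
tcp_rot: [-1.558, -2.728, 0.0]
wrist_force: [-0.4, -0.9, -2.2]
finger_gap: 12.8
grasp_force: 60.3
```

Emit:
move_arm --pt "0 0 -0.023" --pt "0 0 -0.023" --pt "0 0 -0.023" --pt "0 0 -0.023" --turn '[-0.039, -0.039, -0.039, -0.039]' --jaw '[-1, -1, -1, -1]'

```text
t: 19.75
ee_pos: [557.0, 347.8, 206.7]
tcp_rot: [1.713, 2.632, 0.003]
wrist_force: [-0.2, 0.3, -0.7]
finger_gap: 13.3
grasp_force: 60.3
```

```bash
python3 st.py; python3 - <<'E'
from sol import *
W=cal("wrist");g=np.mean([cv2.cvtColor(bot.snapshot("wrist"),cv2.COLOR_RGB2GRAY).astype(float) for _ in range(4)],0)
s=bot.read_state();t=s["ee_pos"]-[0,0,95];print("tip",proj(W,t),"slot",proj(W,(557.5,346.9,95.5)))
u,v=map(int,proj(W,t))
np.set_printoptions(linewidth=200,precision=0)
print(np.arange(u-14,u+15))
for r in range(v-22,v+6,2): print(r,g[r,u-14:u+15].astype(int))
E
```

```text
19.75 [557.02 347.76 206.7 ] yaw(tool y) 23.884327278768634 F [-0.18  0.26 -0.71] M [ 0.03 -0.    0.  ] tilt [0. 0.] 13.316969453540331
tip [320.3 218.3] slot [321.  211.7]
[306 307 308 309 310 311 312 313 314 315 316 317 318 319 320 321 322 323 324 325 326 327 328 329 330 331 332 333 334]
196 [151 128 112 106 105 104 102 100  97  94  86  81  85  93  97  93  90  86  85  87  95 101 105 101  95  87  77  76  84]
198 [122 108 105 101  98  97 101 107 111 111 102  95  97 100 101 100  96 103 104 101  93  89  88  93 101 104  99  92  83]
200 [106 102 100 100 105 110 114 116 118 116 110 101  92  88  87  86  89 104 114 117 117 111 104  93  89  94 101 103 101]
202 [104 106 112 114 116 116 118 118 119 117 112  96  73  50  36  47  72 102 114 117 118 118 117 110 102  93  90  95 104]
204 [107 116 120 117 118 116 115 117 116 115 110  96  70  43  29  41  71 101 115 118 119 120 117 118 113 109  99  93  96]
206 [110 119 119 118 115 115 116 117 117 116 109  94  70  46  31  43  75 102 115 119 121 117 117 117 115 116 112 102  95]
208 [114 120 120 118 116 114 116 116 117 117 108  94  69  45  33  44  76 101 
[... 198 characters left out ...]
6 116 117 116 106  89  76  73  70  69  82 101 113 117 118 118 118 116 116 116 118 117 112]
214 [117 119 121 120 115 116 117 117 117 111 100  84  75  76  77  79  90 104 114 117 118 118 118 117 117 117 118 117 113]
216 [117 121 121 118 117 115 115 116 114 106  91  75  71  74  77  84  94 105 113 116 117 117 118 116 116 118 118 118 114]
218 [116 120 120 118 116 116 115 114 108  95  77  66  67  71  75  80  91  99 108 114 119 117 119 115 118 118 118 117 107]
220 [108 115 119 118 111 107  99  93  84  73  64  60  61  64  65  66  70  74  79  86  94 101 107 112 115 118 114 109 101]
222 [101 100  97  89  77  65  52  47  45  43  46  44  43  43  45  47  48  47  49  49  47  52  61  73  86  97  98  95  91]
```

Emit:
move_arm --pt "0 0 -0.009" --pt "0 0 -0.0173" --pt "0 0 -0.0187" --pt "0 0 -0.02" --pt "0 0 -0.02" --turn '[0, 0, 0, 0, 0]' --jaw '[-1, -1, -1, -1, -1]'

```text
t: 20.45
ee_pos: [556.5, 347.6, 190.2]
tcp_rot: [1.716, 2.631, 0.001]
wrist_force: [1.6, 0.2, -0.2]
finger_gap: 13.0
grasp_force: 60.3
```

Emit:
move_arm --pt "0 0 -0.0013" --pt "0 0 -0.0026" --pt "0 0 -0.0026" --turn '[0, 0, 0]' --jaw '[-1, -1, -1]'

```text
t: 20.75
ee_pos: [556.8, 347.7, 189.0]
tcp_rot: [1.716, 2.63, 0.003]
wrist_force: [1.6, 1.3, 4.8]
finger_gap: 12.9
grasp_force: 61.1
```

```bash
python3 st.py
```

```text
20.75 [556.75 347.74 189.01] yaw(tool y) 23.761840417693584 F [1.58 1.28 4.76] M [ 0.16 -0.42  0.  ] tilt [0. 0.] 12.8986003462187
```

Emit:
move_arm --pt "0 0 -0.001" --pt "0 0 -0.0015" --pt "0.0003 0 -0.002" --pt "0.0003 0 -0.0025" --turn '[-0.025, -0.05, -0.075, -0.1]' --jaw '[-1, -1, -1, -1]'

```text
t: 21.15
ee_pos: [557.7, 347.8, 188.4]
tcp_rot: [2.109, 2.325, 0.005]
wrist_force: [1.8, -0.5, 9.4]
finger_gap: 12.7
grasp_force: 61.7
```

```bash
python3 st.py
```

```text
21.15 [557.72 347.8  188.35] yaw(tool y) 5.587621026474358 F [ 1.76 -0.53  9.42] M [ 0.02 -0.49  0.17] tilt [0. 0.] 12.655214421969747
```

Emit:
move_arm --pt "0 0 -0.0003" --pt "0 0 -0.0006" --pt "0.0003 0 -0.0006" --turn '[-0.025, -0.05, -0.06]' --jaw '[-1, -1, -1]'

```text
t: 21.45
ee_pos: [558.1, 347.7, 188.2]
tcp_rot: [2.318, 2.117, 0.006]
wrist_force: [1.6, -0.5, 9.3]
finger_gap: 13.3
grasp_force: 61.8
```

```bash
python3 st.py
```

```text
21.45 [558.14 347.72 188.23] yaw(tool y) -5.181803342881528 F [ 1.61 -0.52  9.31] M [-0.1  -0.45  0.17] tilt [0. 0.] 13.291032752741083
```

Emit:
move_arm --pt "0 0 -0.0003" --pt "0 0 -0.0006" --pt "0 0 -0.0006" --turn '[-0.025, -0.05, -0.05]' --jaw '[-1, -1, -1]'

```text
t: 21.75
ee_pos: [558.4, 347.7, 188.0]
tcp_rot: [2.476, 1.929, 0.007]
wrist_force: [1.9, -0.6, 9.4]
finger_gap: 13.3
grasp_force: 61.9
```

```bash
python3 st.py
```

```text
21.75 [558.41 347.65 187.97] yaw(tool y) -14.158722961204129 F [ 1.88 -0.57  9.44] M [-0.13 -0.6   0.09] tilt [0.01 0.  ] 13.272498281138756
```

Emit:
move_arm --pt "0 0 -0.0003" --pt "0 0 -0.0006" --pt "0 0 -0.0006" --turn '[-0.02, -0.04, -0.04]' --jaw '[-1, -1, -1]'

```text
t: 22.05
ee_pos: [558.5, 347.7, 187.9]
tcp_rot: [2.592, 1.771, 0.008]
wrist_force: [2.0, -0.3, 11.6]
finger_gap: 13.0
grasp_force: 62.2
```

```bash
python3 st.py
```

```text
22.05 [558.51 347.66 187.92] yaw(tool y) -21.32125321390644 F [ 1.97 -0.34 11.64] M [-0.25 -0.47  0.21] tilt [0.01 0.  ] 13.0473752607302
```

Emit:
move_arm --pt "0 0 0" --pt "0 0 -0.0003" --pt "0 0 -0.0003" --turn '[-0.02, -0.035, -0.035]' --jaw '[-1, -1, -1]'

```text
t: 22.35
ee_pos: [558.5, 347.6, 187.9]
tcp_rot: [2.685, 1.627, 0.008]
wrist_force: [1.4, -1.9, 13.3]
finger_gap: 13.0
grasp_force: 62.4
```

```bash
python3 st.py
```

```text
22.35 [558.54 347.64 187.93] yaw(tool y) -27.579176164078557 F [ 1.37 -1.86 13.34] M [-0.32 -0.41  0.35] tilt [0.01 0.  ] 13.009258119197394
```

Torque rises to 0.35 N·m with no further sinking: left screw is at its stop. Now re-check the right one by feel.

Emit:
move_arm --pt "0 0 0.003" --pt "0 0 0.02" --pt "0 0 0.06" --pt "0.02 -0.05 0.08" --pt "0.045 -0.1 0.08" --turn '[0.045, 0.07, 0.11, 0.143, 0.143]' --jaw '[-1, -1, -1, -1, -1]'

```text
t: 22.85
ee_pos: [590.4, 273.0, 247.0]
tcp_rot: [2.248, 2.192, 0.003]
wrist_force: [1.6, 0.3, -0.3]
finger_gap: 12.7
grasp_force: 60.3
```

Emit:
move_arm --pt "0.014 -0.0319 0" --pt "0.014 -0.0319 -0.0167" --pt "0.014 -0.0319 -0.0167" --pt "0.014 -0.0319 -0.0167" --turn '[0, 0, 0, 0]' --jaw '[-1, -1, -1, -1]'

```text
t: 23.25
ee_pos: [599.5, 249.1, 230.6]
tcp_rot: [-2.254, -2.185, 0.004]
wrist_force: [0.4, -0.3, -0.8]
finger_gap: 13.3
grasp_force: 60.3
```

```bash
python3 st.py; python3 - <<'E'
from sol import *
W=cal("wrist");g=np.mean([cv2.cvtColor(bot.snapshot("wrist"),cv2.COLOR_RGB2GRAY).astype(float) for _ in range(4)],0)
s=bot.read_state();t=s["ee_pos"]-[0,0,95];print("tip",proj(W,t),"slot",proj(W,(602,248.6,120.5)))
u,v=map(int,proj(W,t))
np.set_printoptions(linewidth=200,precision=0)
print(np.arange(u-14,u+15))
for r in range(v-22,v+4,2): print(r,g[r,u-14:u+15].astype(int))
E
```

```text
23.25 [599.48 249.12 230.63] yaw(tool y) -1.764793254384421 F [ 0.45 -0.29 -0.84] M [-0.   -0.01  0.01] tilt [-0. -0.] 13.345681817209908
tip [324.1 218.3] slot [326.2 210.9]
[310 311 312 313 314 315 316 317 318 319 320 321 322 323 324 325 326 327 328 329 330 331 332 333 334 335 336 337 338]
196 [150 139 127 118 110 107 105 101  97 100  98  93  93  93  96  96  99 102 102 104 102  99  96  93  89  90  92  94 101]
198 [125 114 107 103  97  91  90  92  99 101  99  90  84  82  84  86  87  86  90  94  99 103 106 104 104  99  97  98  96]
200 [112 104  96  90  95 102 110 113 116 117 115 107 103 100 102 100  98 103 107 107 107 105 102 104 107 109 107 104 102]
202 [104 101 102 110 114 117 117 118 118 118 117 109  94  80  74  70  78  95 111 117 119 116 115 109 106 107 109 110 110]
204 [102 107 116 120 120 120 118 116 118 118 117 109  93  68  51  41  55  85 107 117 119 120 118 115 112 107 107 107 110]
206 [104 113 120 122 122 118 117 118 118 118 116 109  95  71  48  42  56  85 106 117 118 119 118 118 117 115 111 106 108]
208 [106 113 122 121 120 118 117 116 112 112 113 106  93  72  46  39  56  84 107 116 119 121 118 117 118 115 116 112 106]
210 [112 116 121 121 121 119 115 106  92  84  88  96  90  71  47  40  55  86 105 115 119 119 120 117 115 118 118 115 109]
212 [113 118 120 121 120 117 109  94  83  81  83  91  86  67  48  40  56  86 107 116 119 120 118 118 118 118 118 119 115]
214 [112 118 120 121 119 114 102  90  83  83  86  89  84  68  48  39  55  85 106 116 118 119 118 118 117 118 119 120 115]
216 [112 118 120 121 117 110  95  81  76  77  83  88  85  69  49  39  55  84 107 116 117 119 118 119 117 118 119 119 116]
218 [114 116 120 120 112  97  80  71  71  75  81  86  84  75  56  45  57  84 106 114 118 118 118 119 118 118 120 119 116]
220 [109 105  99  95  88  77  70  67  68  67  68  73  72  69  64  58  61  80 100 111 115 117 119 118 118 118 117 117 111]
```

```bash
python3 st.py; cat > uv.py <<'E'
from sol import *
s=bot.read_state();W=cal("wrist");g=np.mean([cv2.cvtColor(bot.snapshot("wrist"),cv2.COLOR_RGB2GRAY).astype(float) for _ in range(2)],0)
t=s["ee_pos"]-[0,0,95];print(s["ee_pos"],"tip",proj(W,t),"slot",proj(W,(602,248.6,120.5)))
for r in(205,208,212,216): print(r,g[r,310:334].astype(int))
E
python3 uv.py
```

```text
23.45 [600.45 249.55 232.31] yaw(tool y) -1.7167411874596927 F [-0.21 -0.43 -0.36] M [ 0.01 -0.03  0.01] tilt [0. 0.] 13.130590111777218
[600.5 249.5 232.3] tip [322.1 218.2] slot [324.2 210.9]
205 [110 120 123 117 117 117 117 119 119 118 110  93  67  40  36  63  97 113
 119 119 122 118 115 115]
208 [116 123 120 120 119 118 117 117 113 114 105  92  66  42  35  62  96 112
 118 119 120 119 117 117]
212 [118 121 121 120 118 115 108  95  84  80  80  80  62  43  38  62  96 114
 116 120 119 116 118 117]
216 [117 120 123 119 116 108  95  81  79  78  80  84  79  62  41  64  97 112
 117 118 121 120 116 119]
```

Emit:
move_arm --pt "0.002 -0.001 0" --pt "0.002 -0.001 -0.01" --pt "0.002 -0.001 -0.0173" --pt "0.002 -0.001 -0.02" --pt "0.002 -0.001 -0.02" --turn '[0, 0, 0, 0, 0]' --jaw '[-1, -1, -1, -1, -1]'

```text
t: 24.05
ee_pos: [602.2, 247.7, 216.4]
tcp_rot: [-2.256, -2.186, 0.001]
wrist_force: [-0.1, 0.2, -1.1]
finger_gap: 12.8
grasp_force: 60.2
```

Emit:
move_arm --pt "0 0 -0.0015" --pt "0 0 -0.003" --pt "0 0 -0.003" --turn '[0, 0, 0]' --jaw '[-1, -1, -1]'

```text
t: 24.35
ee_pos: [602.6, 247.8, 215.1]
tcp_rot: [2.256, 2.186, 0.001]
wrist_force: [1.4, -0.1, 0.6]
finger_gap: 12.9
grasp_force: 60.4
```

```bash
python3 st.py
```

```text
24.35 [602.62 247.83 215.11] yaw(tool y) -1.8016656255362542 F [ 1.43 -0.1   0.62] M [-0.03 -0.23  0.04] tilt [0. 0.] 12.850451213189272
```

Emit:
move_arm --pt "0 0 -0.0015" --pt "0 0 -0.003" --pt "0 0 -0.003" --pt "0 0 -0.003" --turn '[0, -0.025, -0.05, -0.07]' --jaw '[-1, -1, -1, -1]'

```text
t: 24.75
ee_pos: [603.2, 247.8, 214.0]
tcp_rot: [2.484, 1.921, 0.003]
wrist_force: [0.4, 0.0, 4.1]
finger_gap: 13.3
grasp_force: 61.1
```

```bash
python3 st.py
```

```text
24.75 [603.17 247.79 214.02] yaw(tool y) -14.557556452321403 F [0.39 0.01 4.12] M [-0.22 -0.26  0.21] tilt [0. 0.] 13.29936190298651
```

Emit:
move_arm --pt "0 0 0" --pt "0 0 -0.0003" --pt "0 0 -0.0003" --turn '[-0.02, -0.04, -0.04]' --jaw '[-1, -1, -1]'

```text
t: 25.05
ee_pos: [603.3, 247.8, 214.0]
tcp_rot: [2.598, 1.763, 0.004]
wrist_force: [0.4, -0.8, 5.7]
finger_gap: 13.1
grasp_force: 61.3
```

```bash
python3 st.py
```

```text
25.05 [603.26 247.76 214.01] yaw(tool y) -21.667778192735334 F [ 0.4  -0.76  5.71] M [-0.29 -0.19  0.31] tilt [ 0. -0.] 13.05368032656562
```

Right screw's torque also rises (0.31) at the same depth as the left: both home. Return the driver to the stand.

Emit:
move_arm --pt "0 0 0.003" --pt "0 0 0.02" --pt "0 0 0.08" --pt "0 0 0.117" --turn '[0.04, 0.06, 0.06, 0.06]' --jaw '[-1, -1, -1, -1]'

```text
t: 25.45
ee_pos: [602.4, 247.9, 302.1]
tcp_rot: [2.42, 2.003, 0.001]
wrist_force: [1.1, 0.4, -0.4]
finger_gap: 12.8
grasp_force: 60.3
```

Emit:
move_arm --pt "-0.018 -0.0605 0" --pt "-0.036 -0.121 0" --pt "-0.054 -0.1815 0" --pt "-0.072 -0.242 0" --pt "-0.09 -0.3025 0" --turn '[0.035, 0.07, 0.105, 0.14, 0.175]' --jaw '[-1, -1, -1, -1, -1]'

```text
t: 25.95
ee_pos: [533.6, 19.6, 299.9]
tcp_rot: [-1.779, -2.588, 0.0]
wrist_force: [1.0, -0.9, -0.8]
finger_gap: 13.0
grasp_force: 60.3
```

Emit:
move_arm --pt "-0.018 -0.0605 0" --pt "-0.036 -0.121 0" --pt "-0.054 -0.1815 0" --pt "-0.072 -0.242 0" --pt "-0.09 -0.3025 0" --turn '[0.035, 0.07, 0.105, 0.14, 0.175]' --jaw '[-1, -1, -1, -1, -1]'

```text
t: 26.45
ee_pos: [466.2, -207.3, 300.0]
tcp_rot: [-1.011, -2.974, -0.0]
wrist_force: [0.5, -0.1, -1.0]
finger_gap: 12.8
grasp_force: 60.3
```

Emit:
move_arm --pt "-0.018 -0.0605 0" --pt "-0.036 -0.121 0" --pt "-0.0716 -0.2 -0.02" --pt "-0.0716 -0.2423 -0.06" --pt "-0.0716 -0.2423 -0.1" --turn '[0.035, 0.07, 0.105, 0.111, 0.111]' --jaw '[-1, -1, -1, -1, -1]'

```text
t: 26.95
ee_pos: [412.5, -392.7, 225.6]
tcp_rot: [0.492, 3.1, -0.006]
wrist_force: [0.1, -0.4, -0.9]
finger_gap: 13.0
grasp_force: 60.2
```

Emit:
move_arm --pt "0 0 -0.03" --pt "0 0 -0.03" --pt "0 0 -0.03" --pt "0 0 -0.03" --turn '[0, 0, 0, 0]' --jaw '[-1, -1, -1, -1]'

```text
t: 27.35
ee_pos: [414.4, -388.1, 204.5]
tcp_rot: [0.485, 3.102, -0.003]
wrist_force: [0.1, 0.4, -0.5]
finger_gap: 12.7
grasp_force: 60.2
```

```bash
python3 st.py; python3 - <<'E'
from sol import *
s=bot.read_state();W=cal("wrist");g=np.mean([cv2.cvtColor(bot.snapshot("wrist"),cv2.COLOR_RGB2GRAY).astype(float) for _ in range(2)],0)
cv2.imwrite("pics/w9.png",g)
t=s["ee_pos"]-[0,0,95];u,v=proj(W,t);print("tip",u,v,"hole",proj(W,(413.7,-387.75,45)))
np.set_printoptions(linewidth=220)
u,v=int(u),int(v)
for r in range(v-40,v+8,4): print(r,g[r,u-30:u+31:2].astype(int))
E
```

```text
27.35 [ 414.44 -388.14  204.53] yaw(tool y) 72.21817323740642 F [ 0.1   0.37 -0.54] M [-0.    0.03  0.02] tilt [ 0. -0.] 12.716553106956392
tip 319.735843224325 218.0173091936558 hole [320.3 189.4]
178 [125 125 126 128 126 125 128 129 128 128 130 127 125 120 118 114 118 123 124 130 129 130 131 132 131 130 132 132 130 132 131]
182 [125 127 128 128 128 126 126 127 127 125 118 114 123 128 129 128 129 128 121 109 123 129 131 130 132 132 132 133 129 133 130]
186 [122 126 127 128 129 127 127 127 126 107  68  74 112 126 127 129 131 125 106  63  79 119 131 130 130 131 131 130 131 132 133]
190 [119 127 127 125 126 125 127 129 123  96  57  44  44  45  55  60  56  49  43  41  60 105 131 132 130 130 132 134 131 131 131]
194 [120 124 125 125 127 125 126 127 128 111  74  45  41  47  46  44  47  44  43  51  82 119 131 132 128 130 129 132 130 132 131]
198 [116 127 126 125 125 125 126 127 127 124 115  91  66  52  47  47  49  55  72  96 120 131 129 129 130 130 129 132 131 130 131]
202 [116 124 124 128 124 126 127 127 128 125 129 127 124 115 111 110 112 118 123 127 129 130 129 129 129 130 131 130 132 132 133]
206 [115 126 126 125 124 127 126 125 126 127 128 127 127 127 129 128 129 128 126 127 131 131 128 130 129 129 131 130 129 131 131]
210 [114 122 124 123 125 124 127 128 127 127 128 126 130 126 110  82 110 127 127 130 128 129 130 132 129 130 129 130 129 130 130]
214 [120 123 124 125 125 125 126 124 126 128 126 128 128 120  84  70  86 119 128 130 129 130 129 130 130 129 128 129 132 129 129]
218 [124 119 125 125 126 124 124 126 125 126 126 127 124  98  63  65  76 103 121 129 128 128 127 128 129 129 130 129 128 130 130]
222 [122 117 124 124 125 126 124 127 122 112  95  65  47  45  45  43  42  42  48  56  80 104 120 127 129 127 129 129 130 129 130][ WARN:0@0.690] global loadsave.cpp:1063 imwrite_ Unsupported depth image for selected encoder is fallbacked to CV_8U.
```

Hole and blade line up (u≈319 both; hole centre row ≈191 vs 189 expected). Lower in.

Emit:
move_arm --pt "0 0 -0.04" --pt "0 0 -0.07" --pt "0 0 -0.09" --pt "0 0 -0.105" --pt "0 0 -0.105" --turn '[0, 0, 0, 0, 0]' --jaw '[-1, -1, -1, -1, -1]'

```text
t: 27.95
ee_pos: [413.3, -387.1, 122.9]
tcp_rot: [-0.486, -3.102, -0.002]
wrist_force: [-0.3, 0.0, -1.2]
finger_gap: 12.7
grasp_force: 60.3
```

Emit:
move_arm --pt "0 0 -0.012" --pt "0 0 -0.02" --pt "0 0 -0.02" --turn '[0, 0, 0]' --jaw '[-1, -1, -1]'

```text
t: 28.25
ee_pos: [413.4, -387.4, 108.2]
tcp_rot: [-0.487, -3.103, -0.001]
wrist_force: [0.4, -0.1, -1.5]
finger_gap: 12.8
grasp_force: 60.3
```

Emit:
move_arm --pt "0 0 -0.0015" --pt "0 0 -0.003" --pt "0 0 -0.003" --turn '[0, 0, 0]' --jaw '[-1, -1, -1]'

```text
t: 28.55
ee_pos: [413.8, -387.9, 106.9]
tcp_rot: [0.486, 3.103, -0.001]
wrist_force: [0.7, 0.1, -1.8]
finger_gap: 13.1
grasp_force: 60.4
```

Emit:
move_arm --pt "0 0 -0.001" --pt "0 0 -0.001" --pt "0 0 -0.001" --pt "0 0 -0.001" --turn '[0, 0, 0, 0]' --jaw '[-1, -0.5, 0, 0.6]'

```text
t: 28.95
ee_pos: [413.6, -387.7, 105.8]
tcp_rot: [0.487, 3.104, -0.0]
wrist_force: [0.2, -0.5, 1.0]
finger_gap: 49.8
grasp_force: 0.0
```

Emit:
move_arm --pt "0 0 0" --pt "0 0 0.03" --pt "0 0 0.08" --pt "0 0 0.14" --pt "0 0 0.2" --turn '[0, 0, 0, 0, 0]' --jaw '[1, 1, 1, 1, 1]'

```text
t: 29.45
ee_pos: [413.3, -387.2, 257.0]
tcp_rot: [-0.486, -3.103, -0.001]
wrist_force: [0.7, -0.6, 1.0]
finger_gap: 85.8
grasp_force: 0.0
```

```bash
python3 - <<'E'
from h import *
from sol import L
np.set_printoptions(precision=1,suppress=True)
s=bot.read_state();W=cal("wrist");im=bot.snapshot("wrist");save("w10",im);print(s["t"],s["ee_pos"],s["finger_gap"])
m=(im.max(2)<45).astype(np.uint8)
# predicted upright bar
for p in((413.7,-387.7,110),(413.7,-387.7,100),(413.7+28.5,-387.7-9.3,110),(413.7-28.5,-387.7+9.3,110)): print(proj(W,p))
c=proj(W,(413.7,-387.7,110)).astype(int)
m[:c[1]-120]=0;m[c[1]+90:]=0;m[:,:c[0]-60]=0;m[:,c[0]+60:]=0
n,l,st,ce=cv2.connectedComponentsWithStats(m)
for i in range(1,n):
    if st[i,4]>80: print(st[i],ce[i],cv2.minAreaRect(np.argwhere(l==i)[:,::-1].astype(np.float32)))
E
```

```text
29.45 [ 413.3 -387.2  257. ] 85.7525051075484
[319.2 196. ]
[319.2 192.5]
[319.1 231. ]
[319.3 158.7]
[ 310  157   19   72 1100] [318.9 192.4] ((319.0, 192.5), (71.0, 18.0), 90.0)
[312 232  19  26 385] [320.7 244.8] ((321.0, 244.5), (25.0, 18.0), 90.0)
```

Driver stands upright where it was (bar at rows 157–229, as predicted). Now to the lever with closed fingers.

Emit:
move_arm --pt "0.014 0.063 0" --pt "0.028 0.126 0" --pt "0.042 0.189 0" --pt "0.056 0.252 0" --pt "0.07 0.315 0" --turn '[0.02, 0.04, 0.06, 0.08, 0.1]' --jaw '[0.5, 0, -0.5, -1, -1]'

```text
t: 30.0
ee_pos: [466.2, -149.6, 255.8]
tcp_rot: [-0.008, 3.141, -0.0]
wrist_force: [1.9, -0.7, -0.3]
finger_gap: 11.8
grasp_force: 0.0
```

Emit:
move_arm --pt "0.014 0.063 0" --pt "0.028 0.126 0" --pt "0.042 0.189 0" --pt "0.056 0.252 0" --pt "0.07 0.315 0" --turn '[0, 0, 0, 0, 0]' --jaw '[-1, -1, -1, -1, -1]'

```text
t: 30.5
ee_pos: [518.7, 86.9, 255.9]
tcp_rot: [-0.005, 3.141, -0.0]
wrist_force: [0.8, -0.4, 1.0]
finger_gap: 0.2
grasp_force: 0.0
```

Emit:
move_arm --pt "0.014 0.05 0" --pt "0.023 0.0844 0" --pt "0.023 0.0844 0" --pt "0.023 0.0844 0" --pt "0.023 0.0844 0" --turn '[0, 0, 0, 0, 0]' --jaw '[-1, -1, -1, -1, -1]'

```text
t: 31.0
ee_pos: [535.7, 147.2, 255.6]
tcp_rot: [0.004, -3.141, 0.001]
wrist_force: [-0.1, 0.6, -0.4]
finger_gap: 0.2
grasp_force: 0.0
```

```bash
python3 st.py; python3 - <<'E'
from h import *
np.set_printoptions(precision=1,suppress=True)
s=bot.read_state();W=cal("wrist");im=bot.snapshot("wrist");save("w11",im)
K=(562.7,150.6,110.7);c=proj(W,K);print("knob pred",c,"tip",proj(W,s["ee_pos"]-[0,0,25]))
m=(im.max(2)<50).astype(np.uint8);n,l,st,ce=cv2.connectedComponentsWithStats(m)
for i in range(1,n):
    if st[i,4]>80: print(st[i],ce[i])
r=bot.trace("clamp_lever_knob","wrist");print([(q["score"],q["location"],q["region"].sum()) for q in r])
E
```

```text
31.0 [535.66 147.2  255.6 ] yaw(tool y) 90.136309172759 F [-0.06  0.61 -0.41] M [-0.02 -0.03 -0.02] tilt [-0. -0.] 0.15151159354418914
knob pred [323.5 227.7] tip [318.2 271.5]
[414   0  18   7  99] [422.8   2.5]
[  0  84  18  39 530] [  7.1 104.8]
[464 213  47  69 332] [475.6 248.5]
[315 218  18  18 256] [323.1 226.4]
[   70   254   505   146 32846] [319.9 356.5]
[ 32 363  43  37 156] [ 52.1 383.2]
[(0.83, [362.9, 227.8], np.int64(2104))]
```

Knob blob at (323,226) matches the predicted spot. Descend beside it on the downslope side.

Emit:
move_arm --pt "-0.004 0 -0.05" --pt "-0.004 0 -0.1" --pt "-0.004 0 -0.14" --pt "-0.004 0 -0.1623" --pt "-0.004 0 -0.1623" --turn '[0, 0, 0, 0, 0]' --jaw '[-1, -1, -1, -1, -1]'

```text
t: 31.6
ee_pos: [530.8, 146.9, 131.3]
tcp_rot: [0.002, -3.136, 0.001]
wrist_force: [-0.6, -0.3, 0.3]
finger_gap: 0.2
grasp_force: 0.0
```

```bash
python3 st.py
```

```text
31.6 [530.79 146.93 131.34] yaw(tool y) 90.0795682598977 F [-0.58 -0.3   0.29] M [0.03 0.   0.01] tilt [-0.01 -0.  ] 0.15138522487372874
```

Emit:
move_arm --pt "0.01 0 0.002" --pt "0.02 -0.0007 0.004" --pt "0.03 -0.002 0.01" --pt "0.0404 -0.003 0.0147" --pt "0.0555 -0.002 0.0213" --turn '[0, 0, 0, 0, 0]' --jaw '[-1, -1, -1, -1, -1]'

```text
t: 32.1
ee_pos: [574.0, 146.7, 151.0]
tcp_rot: [0.005, -3.139, 0.0]
wrist_force: [-3.6, -3.2, -0.2]
finger_gap: 0.0
grasp_force: 2.3
```

Emit:
move_arm --pt "0.009 0.0046 0.0027" --pt "0.0181 0.0093 0.0054" --pt "0.026 0.018 0.0074" --pt "0.0338 0.0264 0.0094" --pt "0.039 0.036 0.0107" --turn '[0, 0, 0, 0, 0]' --jaw '[-1, -1, -1, -1, -1]'

```text
t: 32.6
ee_pos: [604.8, 173.8, 160.9]
tcp_rot: [-0.005, 3.14, -0.0]
wrist_force: [-9.8, -3.5, 13.0]
finger_gap: 0.3
grasp_force: 7.7
```

```bash
python3 st.py
```

```text
32.6 [604.83 173.78 160.93] yaw(tool y) 90.17753303323677 F [-9.76 -3.5  12.95] M [-0.49  1.4   0.08] tilt [ 0. -0.] 0.30450927422469465
```

```bash
cat > kn.py <<'E'
from h import *
np.set_printoptions(precision=1,suppress=True)
s=bot.read_state();W=cal("wrist");im=bot.snapshot("wrist");save("w%d"%int(s["t"]*100),im)
for f in(30,45,60,75,90):
    a=np.radians(f);print(f,proj(W,(560.6+48.5*np.sin(a)-3*np.cos(a),205.6-2.6*np.sin(a)-55*np.cos(a),108+25.8*np.sin(a))))
m=(im.max(2)<50).astype(np.uint8);n,l,st,ce=cv2.connectedComponentsWithStats(m)
for i in range(1,n):
    if st[i,4]>80: print(st[i],ce[i])
r=bot.trace("clamp_lever","wrist");print([(q["score"],q["location"],q["region"].sum(),np.argwhere(q["region"]).min(0),np.argwhere(q["region"]).max(0)) for q in r])
for nm in("scene","side"):
    C=cal(nm);i2=bot.snapshot(nm);save(nm+"K",i2)
    for f in(0,75,90):
        a=np.radians(f);print(nm,f,proj(C,(560.6+48.5*np.sin(a)-3*np.cos(a),205.6-2.6*np.sin(a)-55*np.cos(a),108+25.8*np.sin(a))))
    r=bot.trace("clamp_lever_knob",nm);print([(q["score"],q["location"],q["region"].sum()) for q in r])
E
python3 kn.py
```

```text
30 [283.  213.9]
45 [299.7 238.6]
60 [322.7 258.4]
75 [350.4 271.7]
90 [380.5 277.3]
[612 136  13  28 222] [617.7 150.8]
[ 499  150   99  110 1302] [524.1 211.8]
[344 162  10  36 187] [348.3 179.7]
[454 249  29   8 197] [467.9 252.7]
[    0   254   633   146 33829] [315.9 356.3]
[ 97 288  18  11  81] [105.9 292.4]
[ 21 290  21  13 108] [ 30.4 296.1]
[]
scene 0 [280.8 180. ]
scene 75 [278.1 164.1]
scene 90 [274.5 162.7]
[(0.46, [270.5, 176.1], np.int64(166))]
side 0 [288.2 230. ]
side 75 [266.3 226.6]
side 90 [263.5 228.7]
[(0.47, [269.5, 241.2], np.int64(223))]
```

Emit:
move_arm --pt "0 -0.01 0.03" --pt "0 -0.02 0.08" --pt "0.02 -0.03 0.12" --pt "0.02 -0.03 0.12" --pt "0.02 -0.03 0.12" --turn '[0, 0, 0, 0, 0]' --jaw '[-1, -1, -1, -1, -1]'

```text
t: 33.4
ee_pos: [620.1, 151.4, 249.8]
tcp_rot: [-0.004, 3.138, 0.001]
wrist_force: [0.4, -0.4, 0.3]
finger_gap: -0.3
grasp_force: 0.0
```

```bash
python3 st.py; python3 kn.py | head -20
```

```text
33.4 [620.12 151.43 249.84] yaw(tool y) 90.16176120369602 F [ 0.41 -0.36  0.29] M [-0.07  0.01 -0.  ] tilt [0. 0.] -0.34442182659861015
30 [326.6 150.5]
45 [338.2 166.7]
60 [353.9 179.7]
75 [372.6 188.4]
90 [392.8 192.2]
[475 113  67  71 458] [491.8 157.4]
[366 123   5  24  89] [368.3 134.6]
[363 179  24  23 418] [374.2 190.4]
[   69   254   505   146 32910] [321.5 355.3]
[ 469  286  102   37 1324] [517.4 302.1]
[ 26 354  15  30  86] [ 35.4 371.7]
[(0.67, [380.4, 152.5], np.int64(2618), array([110, 360]), array([207, 406])), (0.29, [455.6, 173.9], np.int64(824), array([162, 437]), array([193, 470]))]
scene 0 [280.8 180. ]
scene 75 [278.1 164.1]
scene 90 [274.5 162.7]
[(0.58, [272.7, 170.7], np.int64(175))]
side 0 [288.2 230. ]
side 75 [266.3 226.6]
side 90 [263.5 228.7]
[(0.53, [272.4, 241.7], np.int64(210)), (0.45, [369.4, 172.3], np.int64(144))]
```

Knob is at (374,190) → lever ≈76°. Finish with a push along +y, a bit higher so the fingertips clear the arm.

Emit:
move_arm --pt "-0.012 0 -0.05" --pt "-0.012 0 -0.09" --pt "-0.012 0 -0.109" --pt "-0.012 0 -0.109" --pt "-0.012 0.01 -0.109" --turn '[0, 0, 0, 0, 0]' --jaw '[-1, -1, -1, -1, -1]'

```text
t: 34.2
ee_pos: [610.5, 158.3, 167.2]
tcp_rot: [-0.003, 3.141, -0.0]
wrist_force: [-0.2, -0.7, 0.9]
finger_gap: 0.0
grasp_force: 0.0
```

Emit:
move_arm --pt "0 0.007 0" --pt "0 0.014 0" --pt "0 0.021 0" --pt "0 0.028 0" --pt "0 0.032 0" --turn '[0, 0, 0, 0, 0]' --jaw '[-1, -1, -1, -1, -1]'

```text
t: 34.7
ee_pos: [611.0, 182.4, 167.7]
tcp_rot: [-0.005, 3.138, -0.002]
wrist_force: [2.9, -5.4, 4.0]
finger_gap: 0.0
grasp_force: 3.0
```

Emit:
move_arm --pt "0 0.004 0" --pt "0 0.008 0" --pt "0 0.008 0" --turn '[0, 0, 0]' --jaw '[-1, -1, -1]'

```text
t: 35.0
ee_pos: [611.9, 188.4, 168.3]
tcp_rot: [-0.005, 3.136, -0.001]
wrist_force: [4.1, -2.5, 5.2]
finger_gap: 0.1
grasp_force: 2.8
```

Emit:
move_arm --pt "0 0.003 0" --pt "0 0.006 0" --pt "0 0.006 0" --turn '[0, 0, 0]' --jaw '[-1, -1, -1]'

```text
t: 35.3
ee_pos: [611.9, 192.2, 168.5]
tcp_rot: [-0.004, 3.136, -0.003]
wrist_force: [3.2, -6.1, 5.3]
finger_gap: 0.0
grasp_force: 3.9
```

Emit:
move_arm --pt "0 0.002 0" --pt "0 0.004 0" --pt "0 0.004 0" --turn '[0, 0, 0]' --jaw '[-1, -1, -1]'

```text
t: 35.6
ee_pos: [611.8, 194.7, 168.9]
tcp_rot: [-0.004, 3.137, -0.004]
wrist_force: [0.1, -7.3, 8.8]
finger_gap: -0.2
grasp_force: 5.1
```

Emit:
move_arm --pt "0 0.0015 0" --pt "0 0.003 0" --pt "0 0.003 0" --turn '[0, 0, 0]' --jaw '[-1, -1, -1]'

```text
t: 35.9
ee_pos: [611.8, 197.0, 169.2]
tcp_rot: [-0.004, 3.137, -0.003]
wrist_force: [0.6, -8.0, 11.3]
finger_gap: -0.2
grasp_force: 5.4
```

```bash
python3 st.py; python3 kn.py | head -14
```

```text
35.9 [611.76 197.04 169.17] yaw(tool y) 90.14512027217933 F [ 0.62 -8.   11.3 ] M [-1.24 -0.08  0.04] tilt [ 0. -0.] -0.16515934102983593
30 [237.7 194.7]
45 [253.4 218.4]
60 [275.3 237.4]
75 [301.8 250.2]
90 [330.8 255.7]
[563 122  11  27 155] [567.3 136.3]
[ 451  134  103  107 1153] [477.9 197.9]
[583 136  23   5  95] [594.  138.2]
[305 155   9  30 121] [308.9 171. ]
[404 229  29   8 181] [418.3 232.8]
[    0   242   585   158 34756] [317.3 356.3]
[ 70 273  20  12  99] [ 80.2 277.6]
[  0 275  18  13  98] [  7.6 280.7]
[(0.62, [333.9, 187.5], np.int64(4503), array([134, 308]), array([262, 356]))]
```

Emit:
move_arm --pt "0 -0.01 0.01" --pt "0 -0.04 0.06" --pt "0.01 -0.06 0.11" --pt "0.01 -0.06 0.11" --pt "0.01 -0.06 0.11" --turn '[0, 0, 0, 0, 0]' --jaw '[-1, -1, -1, -1, -1]'

```text
t: 36.7
ee_pos: [617.7, 153.3, 250.0]
tcp_rot: [-0.004, 3.14, 0.001]
wrist_force: [-1.1, 0.3, -0.4]
finger_gap: -0.3
grasp_force: 0.0
```

```bash
python3 st.py; python3 kn.py | head -14
```

```text
36.7 [617.65 153.27 249.97] yaw(tool y) 90.13279871358759 F [-1.13  0.3  -0.41] M [-0.01  0.03  0.06] tilt [0. 0.] -0.30548387391616966
30 [323.9 154.3]
45 [335.5 170.5]
60 [351.1 183.4]
75 [369.7 192.1]
90 [389.9 195.8]
[472 117  66  71 456] [489.1 161.1]
[363 126   9  28 124] [366.6 140.8]
[377 186  25  23 421] [388.9 197.2]
[   69   254   505   146 32732] [321.2 355.6]
[ 466  289  102   37 1333] [514.9 304.9]
[ 27 344  16  42  96] [ 36.1 367.3]
[(0.56, [384.4, 159.4], np.int64(2808), array([113, 366]), array([213, 403]))]
scene 0 [280.8 180. ]
scene 75 [278.1 164.1]
```

Knob now at ≈89–90°. Confirm the stop by feel with a lower, side-on push.

Emit:
move_arm --pt "-0.01 0 -0.05" --pt "-0.01 0 -0.1" --pt "-0.01 0 -0.121" --pt "-0.01 0.01 -0.121" --pt "-0.01 0.02 -0.121" --turn '[0, 0, 0, 0, 0]' --jaw '[-1, -1, -1, -1, -1]'

```text
t: 37.5
ee_pos: [610.4, 169.0, 159.0]
tcp_rot: [-0.004, 3.141, 0.0]
wrist_force: [0.6, 0.8, 1.0]
finger_gap: -0.1
grasp_force: 0.0
```

Emit:
move_arm --pt "0 0.006 0" --pt "0 0.012 0" --pt "0 0.018 0" --pt "0 0.022 0" --pt "0 0.022 0" --turn '[0, 0, 0, 0, 0]' --jaw '[-1, -1, -1, -1, -1]'

```text
t: 38.0
ee_pos: [610.5, 183.6, 159.2]
tcp_rot: [-0.005, 3.14, -0.005]
wrist_force: [-0.1, -6.8, 3.4]
finger_gap: -0.2
grasp_force: 3.4
```

Emit:
move_arm --pt "0 0.0015 0" --pt "0 0.003 0" --pt "0 0.003 0" --turn '[0, 0, 0]' --jaw '[-1, -1, -1]'

```text
t: 38.3
ee_pos: [610.6, 184.1, 159.2]
tcp_rot: [-0.004, 3.14, -0.008]
wrist_force: [-1.1, -11.6, 4.5]
finger_gap: 0.2
grasp_force: 6.2
```

Emit:
move_arm --pt "0 0.0015 0" --pt "0 0.003 0" --pt "0 0.003 0" --turn '[0, 0, 0]' --jaw '[-1, -1, -1]'

```text
t: 38.6
ee_pos: [610.6, 184.6, 159.2]
tcp_rot: [-0.003, 3.141, -0.013]
wrist_force: [-1.1, -19.0, 5.6]
finger_gap: -0.4
grasp_force: 9.1
```

Firm stop felt (19 N, no motion). Retreat and hand in.

Emit:
move_arm --pt "0 -0.02 0" --pt "0 -0.04 0.03" --pt "0 -0.05 0.09" --pt "-0.02 -0.05 0.15" --pt "-0.02 -0.05 0.15" --turn '[0, 0, 0, 0, 0]' --jaw '[-1, -1, -1, -1, -1]'

```text
t: 39.1
ee_pos: [597.3, 152.1, 278.9]
tcp_rot: [-0.005, 3.129, 0.002]
wrist_force: [0.1, 0.1, 0.0]
finger_gap: -0.1
grasp_force: 0.0
```

Emit:
move_arm --pt "0 0 0" --pt "0 0 0" --pt "0 0 0" --turn '[0, 0, 0]' --jaw '[-1, -1, -1]'

```text
t: 39.4
ee_pos: [593.9, 151.9, 268.6]
tcp_rot: [0.005, -3.138, 0.0]
wrist_force: [0.2, -0.3, -0.1]
finger_gap: 0.2
grasp_force: 0.0
```

```bash
python3 st.py; python3 -c "
from rig import bot
print(bot.close_job())"
```

```text
39.4 [593.95 151.89 268.64] yaw(tool y) 90.1840042624811 F [ 0.19 -0.28 -0.1 ] M [-0.   -0.02 -0.01] tilt [-0. -0.] 0.15971269231780413
the job is handed in; nothing more can be done
None
```

I turned both cover screws until I felt their stops, put the driver back upright in its stand, then swung the lever firmly to its stop, and handed the job in at about 39 s; the hand-in call gave no pass or fail result.

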